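# Clear the broken halves and set up the next bending test

## Robot

A 7-joint arm with a two-finger parallel gripper is mounted at the origin on the work surface; the furniture and walls round the work are solid. World frame = base frame: x ahead of the robot, y to its left, z up, the work surface at z = 0. Lengths are in m, angles in rad, forces in N, time in s.
With the tool pointing down it reaches from about 0.4 to 0.85 m from the base axis. Payload 10.4 kg.
Tool frame: the origin (TCP) lies at the very end of the fingers, on their centre line; the grasp point (between the pads) lies 19 mm behind it; y points along the fingers, x is the direction in which the jaws open and shut, and the axes are right-handed (so a half turn about y gives the same grasp; the last joint's range is limited). The gripper opens to 87 mm and grips with 3 to 60 N. Pads are 19 mm wide; open, the fingers measure 117 mm over their backs; the gripper's body (75 mm by 190 mm) begins 51 mm behind the grasp point.
Start: joints at [-1.177, 0.332, -0.065, 1.46, 0.022, 1.35, -0.088], TCP at [0.253, 0.572, 0.197] pointing down, gripper open.
Joint ranges: [-2.6, 2.6], [-0.5, 2.12], [-1.47, 1.34], [0.16, 2.42], [-1.27, 4.41], [0.06, 2.06], [-2.6, 2.6]. Speed limits (rad/s): [2.22, 2.22, 2.79, 2.79, 3.14, 3.14, 3.14].

## Interface

Orientations are given as a unit quaternion [x, y, z, w].
In Python, from bench import readout, vision, r gives the robot as it stands.
- The arm moves only by the tool arm_command, never from a script. Its argument "targets" is a list that holds one entry, the list of rows, each a list of 6 numbers: the shift along the tool's x, y, z in m, then the turn, a rotation vector about the tool's x, y, z in degrees. A call has 1 to 12 rows; each row shifts and turns the commanded pose from where the row before left it, along the tool's axes as they then stand; what a row does not reach is not made up. A row lasts 1/12 s, in which the tool goes at most 41.7 mm and 7.16 degrees, less where a joint would pass 70% of its speed; a pose out of reach is approached as far as the arm can. A call is refused whole if a number of a shift passes 0.0417 or a number of a turn 7.16, either way. A call with a gripper value outside its range is refused whole. "hand" is the opening, from 0 (shut) to 1 (fully open), set as the call begins (left out, the last holds). The fingers move at their own pace and stop on an object; "grip_force" is the grip in N (left out, the last holds). Time passes only in rows, so rows that do not move let the fingers close. It gives the time, the measured TCP pose, the force and the opening at its end, in the units of the state.
- readout.read_state(): the state, without advancing time (a new reading comes with each control period).
- vision.camera(name): name is "scene" or "top" or "wrist"; returns a dict with "pixels" (384x512x3 uint8, blue, green, red), "fovy" (degrees; the focal length in pixels is half the picture's height over the tangent of half this angle, whatever the lens; pixels are square), "cx", "cy" (the principal point, pixels), "R" (3x3) and "t" (3): a world point X has camera coordinates R X + t; the wrist camera has in their place "mount" (4x4, takes a point from camera to tool coordinates, whose origin is the TCP and whose axes are the tool frame's). Camera axes: x right, y down, z forward; pixel columns grow to the right and rows downward; lengths in m; the calibration is good to about 2 mm. A picture is of the moment at which its call begins: read the wrist's pose just before it. There is no depth.
- r.close_job(): hands the job in, once; it reports no verdict.
The state is a dict: "time": time; "joint_positions": joint angles; "joint_vel": joint speeds; "joint_torque": joint torques, N m; "ee_pos": TCP position; "eef_rot": TCP orientation; "ft_force": force on the tool from outside, world axes, zero at the start; "torque": the same for the moment, N m; "width": finger opening in m.
Only numpy, scipy, OpenCV 4.12 (cv2) and the standard library are available. Lean on these libraries where they do the work, as an engineer would, in place of code of your own. Each camera call takes 0.05 s, during which the arm holds its last target.

## Task

Tidy up after a bending test and set up the next one. First take the wooden float from its rest and with it sweep all the broken prism halves right into the rubble pan - do not touch them with the gripper. Lay the float back in the notches of its rest, swing the loading arm of the bending jig up out of the way (it was left down when the last prism broke), set the whole prism centred and square across the two support rollers, and then swing the arm down again until its roller rests on the prism; leave the two tins beside the jig standing where they are.

Things in the scene. Friction and masses are not known exactly. Their poses are not given: they have to be found in the camera images.
- float: wooden mortar float, 0.34 to 0.5 kg, lying flat: board 280 x 80 x 12 mm with a dark handle bar above it (120 long, 24 wide, 26 mm high, along x, its middle 70 mm above the underside, on two posts at x = +-45 mm); origin at the centre of its underside, x along its length. At the start it lies in its rest, underside 24 mm above the bench
- float_rest: fixed green rest of the float: two notched blocks (each 26 mm long, 112 mm wide) 180 mm apart on a rail 6 mm high; origin on the bench under its middle, x along the float. Notch floors 24 mm above the bench, notches 94 mm wide between cheeks that reach 36 mm above the bench
- pan: fixed sheet-metal rubble pan, open at the top and front (mouth): inside 322 mm wide, walls 48 mm high and 3 mm thick, floor 2 mm thick with a thin ramp 30 mm long at the mouth, handle at the back. Origin on the bench at the middle of the mouth's edge; x points into the pan to its back wall (inside face at x = 0.163), y across; side walls begin at x = 0.02
- jig: fixed lever bending jig on a grey plate 90 x 270 x 12 mm; origin on the bench under the middle between its two support rollers, z up. The rollers (10 mm diameter, 56 mm long, along x) lie at y = -0.05 and +0.05, tops 42 mm above the bench; the prism lies across them along the jig's y. Hinge posts stand at y = +0.13, 128 mm high
- jig_seat (a point): point midway between the tops of the two support rollers, 42 mm above the bench; axes as the jig's
- loading_arm (a joint): angle (rad) of the jig's loading arm, a 16 mm square bar: 0 when level with its roller resting on a prism on the support rollers, 1.57 upright (open), at most 1.75, at least -0.12. It starts low, near 0. Hinge axis parallel to the jig's x at jig y = +0.13, z = 0.115; loading roller under the bar 130 mm from it. Stiff (0.55 N m): it stays where it is left
- lever_ball (a point): centre of the black ball grip (30 mm diameter) at the end of the loading arm, 205 mm from the hinge axis. At angle q it is at jig y = 0.13 - 0.205 cos q, z = 0.115 + 0.205 sin q, x = 0
- next_prism: the whole grey mortar prism to be tested next, 160 x 40 x 40 mm, 0.46 to 0.75 kg, lying on the bench between the float's rest and the jig; origin at the centre of its underside as it lies at the start, x along its length
- prism_mid (a point): centre of the whole prism, 20 mm above its underside
- half_a: broken half of a grey mortar prism, 83 x 40 x 40 mm, about 0.3 kg, lying on a 40 mm face on the bench in front of the pan's mouth; origin at the centre of its underside, x along its length; not every start has all five halves (absent: None)
- half_b: broken half of a grey mortar prism, 74 x 40 x 40 mm, about 0.3 kg, lying on a 40 mm face on the bench in front of the pan's mouth; origin at the centre of its underside, x along its length; not every start has all five halves (absent: None)
- half_c: broken half of a grey mortar prism, 83 x 40 x 40 mm, about 0.3 kg, lying on a 40 mm face on the bench in front of the pan's mouth; origin at the centre of its underside, x along its length; not every start has all five halves (absent: None)
- half_d: broken half of a grey mortar prism, 74 x 40 x 40 mm, about 0.3 kg, lying on a 40 mm face on the bench in front of the pan's mouth; origin at the centre of its underside, x along its length; not every start has all five halves (absent: None)
- half_e: broken half of a grey mortar prism, 83 x 40 x 40 mm, about 0.3 kg, lying on a 40 mm face on the bench in front of the pan's mouth; origin at the centre of its underside, x along its length; not every start has all five halves (absent: None)
- vicat: fixed green needle apparatus that stands between robot and jig: foot plate 124 mm diameter, a column 18 x 22 mm, 270 mm high, 53 mm beyond its origin (towards +x), and at its origin an upright rod up to 350 mm; only to be kept clear of. Origin at the centre of its underside, x away from the robot. The wall behind the bench, with a socket on it, begins 250 mm beyond its origin
- blue_tin: white sample tin with blue lid, 67 mm diameter, 78 mm high, to be left alone; origin at the centre of its underside
- grey_tin: grey lidded sample tin, 67 mm diameter, 50 mm high, to be left alone; origin at the centre of its underside
There are look-alikes about, which are no part of the job. Leave any red look-alike of the half_b alone.

How it is judged:
By the outcome, as a careful person would: the job done as asked, in the order asked, and still so for the second after the job is handed in, with the robot touching nothing.
Of half_a, half_b, half_c, half_d, half_e only 3 to 5 are there at a start; the rules pass over those that are not, and their reading is None.
At some moment in a run one of half_a, half_b, half_c, half_d, half_e may be knocked a few centimetres aside while the robot is not near it.
Once in a run the grip may slacken for a moment while it holds something.
It also fails if it takes over 210 s, if anything falls off the work surface, if the arm or the gripper's body presses on something with over 40 N, if the wrist force passes 120 N, or if a joint passes its speed limit or range.

## Working session

There is one attempt and no reset: what is moved stays moved. The work goes in short steps, Python scripts to look and compute and a tool call to move; the robot and the scene stay as the last step left them, time stands still between calls to the robot, and variables do not carry over. Pictures are saved under pics/ and viewed, and the job is handed in when it is done.

Besides the shell and the picture viewer there is one more tool, called after "Call:" as name(argument=value, ...), one argument or row to a line, values as JSON. arm_command: Moves the arm, as the interface text tells. Its arguments: {"type":"object","properties":{"targets":{"type":"array","items":{"type":"array","items":{"type":"array","items":{"type":"number"}}}},"hand":{"type":"number"},"grip_force":{"type":"number"}},"required":["targets"]}

```bash
ls; mkdir -p pics; python3 - <<'E'
from bench import readout, vision, r
import cv2,numpy as np
s=readout.read_state()
for k,v in s.items(): print(k,np.round(v,4))
for n in ["scene","top","wrist"]:
    c=vision.camera(n); cv2.imwrite(f"pics/{n}0.png",c["pixels"])
    print(n,c["fovy"],c["cx"],c["cy"]); print(np.round(c.get("R",c.get("mount")),4), c.get("t"))
    np.save(f"{n}0.npy",c,allow_pickle=True)
E
```

```text
pics
time 0.0
joint_positions [-1.1766  0.3329 -0.0647  1.4609  0.0216  1.3499 -0.0885]
joint_vel [-0.0001 -0.0001 -0.0001  0.0005  0.0007  0.0027 -0.0009]
joint_torque [-9.00000e-04 -6.23243e+01  2.43000e-02 -3.89922e+01 -6.15000e-02
  3.94000e-02  1.00000e-04]
ee_pos [0.2528 0.5711 0.1967]
eef_rot [ 0.5929  0.3853 -0.3861 -0.5923]
ft_force [ 0.6444 -0.3495  0.4221]
torque [ 0.0007 -0.0113 -0.0026]
width 0.0872
scene 42.45611991817568 247.98985483814513 196.73466034666365
[[ 0.6755 -0.7374  0.0046]
 [-0.5359 -0.4952 -0.6837]
 [ 0.5065  0.4594 -0.7297]] [-0.39260438  0.25132663  2.22730106]
top 48.52577467369261 253.53408740910302 187.23622541689087
[[ 0.0173 -0.9998  0.0111]
 [-0.9798 -0.0192 -0.1989]
 [ 0.199  -0.0075 -0.98  ]] [-0.11089742  0.47350458  1.67940103]
wrist 59.50666079317422 257.91108790715685 193.70815647262575
[[ 1.000e+00 -3.000e-04 -1.100e-03  1.000e-04]
 [ 1.000e-03 -2.705e-01  9.627e-01 -1.864e-01]
 [-6.000e-04 -9.627e-01 -2.705e-01  7.420e-02]
 [ 0.000e+00  0.000e+00  0.000e+00  1.000e+00]] None
```

View pics/scene0.png

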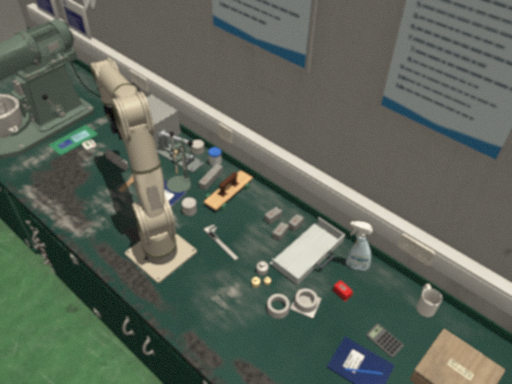

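View pics/top0.png

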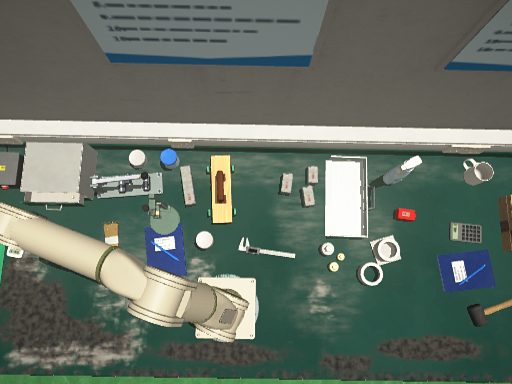

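View pics/wrist0.png

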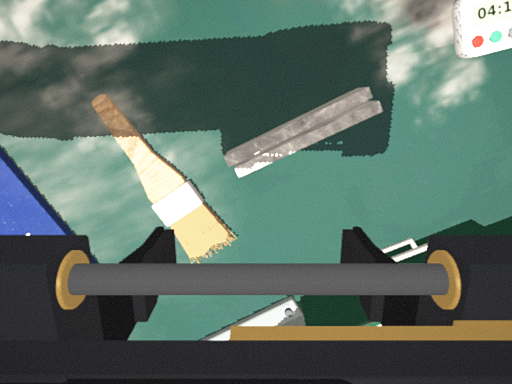

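```bash
cat > h.py <<'E'
import numpy as np,cv2
from scipy.spatial.transform import Rotation as Ro
from bench import readout, vision, r
def K(c):
    f=c["pixels"].shape[0]/2/np.tan(np.radians(c["fovy"])/2); return f,c["cx"],c["cy"]
def ray(c,uv):
    f,cx,cy=K(c); d=np.array([(uv[0]-cx)/f,(uv[1]-cy)/f,1.])
    if "mount" in c:
        s=c["state"]; T=np.eye(4); T[:3,:3]=Ro.from_quat(s["eef_rot"]).as_matrix(); T[:3,3]=s["ee_pos"]
        M=T@np.array(c["mount"]); return M[:3,3],M[:3,:3]@d
    R=np.array(c["R"]);t=np.array(c["t"]); return -R.T@t,R.T@d
def onz(c,uv,z):
    o,d=ray(c,uv); return o+d*(z-o[2])/d[2]
def proj(c,X):
    f,cx,cy=K(c); X=np.array(X,float)
    if "mount" in c:
        s=c["state"]; T=np.eye(4); T[:3,:3]=Ro.from_quat(s["eef_rot"]).as_matrix(); T[:3,3]=s["ee_pos"]
        M=np.linalg.inv(T@np.array(c["mount"])); p=M[:3,:3]@X+M[:3,3]
    else: p=np.array(c["R"])@X+np.array(c["t"])
    return np.array([f*p[0]/p[2]+cx,f*p[1]/p[2]+cy])
def shot(n,name=None):
    s=readout.read_state(); c=vision.camera(n); c["state"]=s
    if name: cv2.imwrite(f"pics/{name}.png",c["pixels"]); np.save(f"pics/{name}.npy",c,allow_pickle=True)
    return c
def load(name): return np.load(f"pics/{name}.npy",allow_pickle=True).item()
def crop(c,x0,y0,x1,y1,k,name):
    im=cv2.resize(c["pixels"][y0:y1,x0:x1],None,fx=k,fy=k,interpolation=cv2.INTER_CUBIC); cv2.imwrite(f"pics/{name}.png",im)
def st():
    s=readout.read_state(); R=Ro.from_quat(s["eef_rot"]).as_matrix()
    print("t",round(s["time"],2),"p",np.round(s["ee_pos"],4),"F",np.round(s["ft_force"],1),"T",np.round(s["torque"],2),"w",round(s["width"],4))
    print("x",np.round(R[:,0],3),"y",np.round(R[:,1],3),"z",np.round(R[:,2],3)); print("q",np.round(s["joint_positions"],3)); return s,R
E
python3 - <<'E'
from h import *
c=np.load("top0.npy",allow_pickle=True).item()
crop(c,80,140,240,250,5,"t0a"); crop(c,240,140,400,250,5,"t0b")
st()
E
```

```text
t 0.15 p [0.2529 0.5712 0.1969] F [0.4 0.1 0.3] T [-0.04  0.01 -0.02] w 0.0872
x [ 0.405  0.914 -0.001] y [-0.    -0.001 -1.   ] z [-0.914  0.405 -0.   ]
q [-1.177  0.333 -0.065  1.461  0.022  1.35  -0.088]
```

View pics/t0a.png

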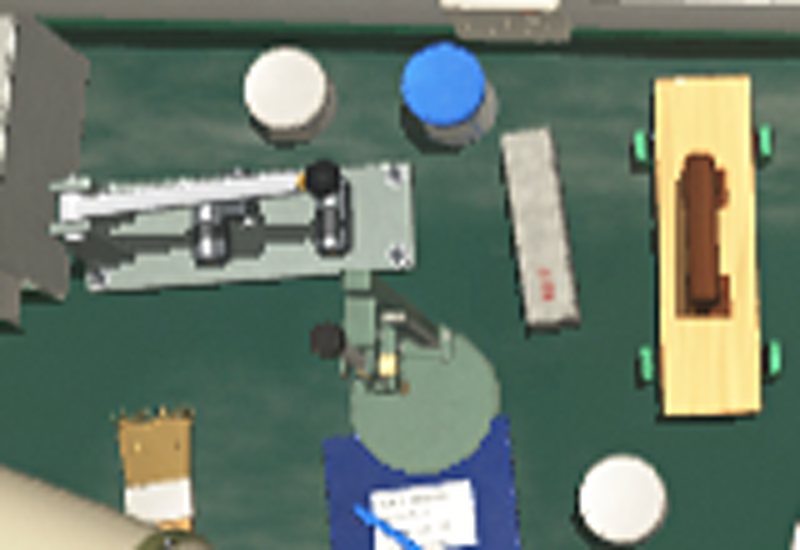

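View pics/t0b.png

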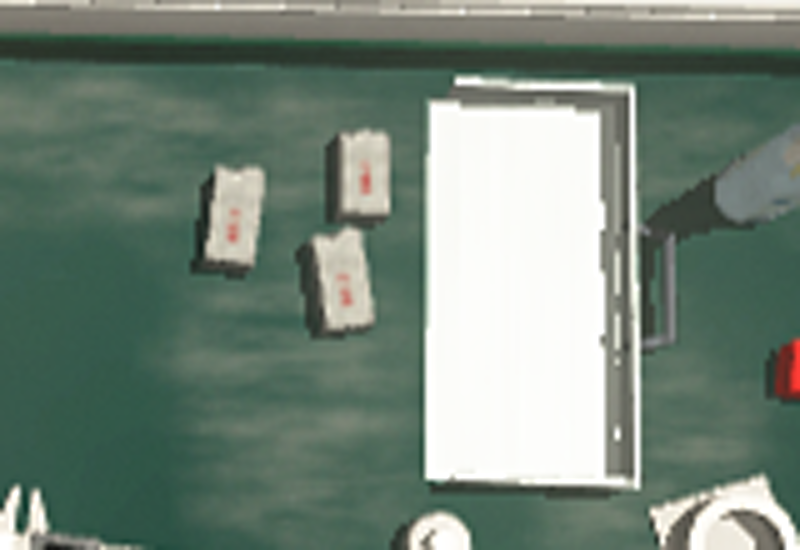

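```bash
python3 - <<'E'
from h import *
c=np.load("top0.npy",allow_pickle=True).item()
print("cam",ray(c,(0,0))[0])
def P(l,z,ox,oy,k=5):
    return [onz(c,((u+.5)/k-.5+ox,(v+.5)/k-.5+oy),z) for u,v in l]
a=lambda l,z:P(l,z,80,140)
b=lambda l,z:P(l,z,240,140)
def rep(n,pts):
    pts=np.array(pts)[:,:2]; cen,sz,an=cv2.minAreaRect(pts.astype(np.float32)); 
    print(n,"cen",np.round(pts.mean(0),4),"box",np.round(cen,4),np.round(sz,4),round(an,1)); return pts
p=rep("float",a([(655,78),(750,76),(760,412),(664,414)],.036)); d=p[3]-p[0];print(np.degrees(np.arctan2(*(-d[::-1]))))
p=rep("prism",a([(503,133),(549,128),(579,322),(530,328)],.04)); d=p[0]-p[3];print(np.degrees(np.arctan2(d[1],d[0])))
p=rep("handle",a([(684,155),(718,155),(718,308),(688,308)],.083));
rep("jigplate",a([(80,182),(410,163),(413,270),(92,291)],.012))
print("rollers",np.round(a([(212,235),(332,215)],.04),4))
print("ball",np.round(a([(322,179)],.115),4), "hinge",np.round(a([(75,207)],.128),4))
print("tins",np.round(a([(285,88)],.05),4),np.round(a([(444,83)],.078),4),"white",np.round(a([(622,498)],.05),4))
print("vicat",np.round(a([(425,400)],.005),4))
rep("pan rim", b([(456,78),(632,86),(638,488),(427,482)],.05))
print("mouth",np.round(b([(428,101),(426,482)],.0),4))
im=c["pixels"]; hsv=cv2.cvtColor(im,cv2.COLOR_BGR2HSV)
roi=np.zeros(im.shape[:2],np.uint8); roi[160:212,270:322]=1
m=((hsv[...,2]>140)&(roi>0)).astype(np.uint8)
m=cv2.morphologyEx(m,cv2.MORPH_CLOSE,np.ones((3,3)))
for ct in cv2.findContours(m,cv2.RETR_EXTERNAL,cv2.CHAIN_APPROX_NONE)[0]:
    if cv2.contourArea(ct)<20: continue
    pts=np.array([onz(c,q[0],.04)[:2] for q in ct]); cen,sz,an=cv2.minAreaRect((pts*1000).astype(np.float32)); print("half",np.round(cen,1),np.round(sz,1),round(an,1))
E
```

```text
cam [ 0.13161317 -0.08922445  1.74115181]
float cen [0.4719 0.0303] box [0.4718 0.0307] [0.2811 0.0787] 3.3
3.6177737316516874
prism cen [0.4813 0.1663] box [0.4814 0.1659] [0.166  0.0396] 10.5
10.54768259771885
handle cen [0.4717 0.0314] box [0.4716 0.0323] [0.1244 0.0272] 1.8
jigplate cen [0.4829 0.4108] box [0.4831 0.4133] [0.0927 0.273 ] 4.9
rollers [[0.4693 0.4321 0.04  ]
 [0.4878 0.336  0.04  ]]
ball [[0.5007 0.327  0.115 ]] hinge [[0.4718 0.5122 0.128 ]]
tins [[0.5913 0.3791 0.05  ]] [[0.5904 0.2437 0.078 ]] white [[0.2619 0.0898 0.05  ]]
vicat [[0.3422 0.2586 0.005 ]]
pan rim cen [ 0.4483 -0.4819] box [ 0.4482 -0.4763] [0.1677 0.3333] 88.8
mouth [[ 0.6097 -0.4039  0.    ]
 [ 0.2878 -0.397   0.    ]]
half [ 449.5 -326.1] [81.3 39.7] 8.0
half [ 501.4 -237.3] [40.1 80.6] 83.0
half [ 537.6 -343.5] [37.1 68. ] 89.5
```

```bash
python3 - <<'E'
from h import *
c=np.load("scene0.npy",allow_pickle=True).item()
print("cam",ray(c,(0,0))[0])
crop(c,60,50,260,200,4,"s0a"); 
t=np.load("top0.npy",allow_pickle=True).item()
for v in (144,148,152,138): print(v,onz(t,(200,v),0),onz(t,(200,v),0.03))
for p in [(.342,.2586,.35),(.395,.2586,.27),(.342,.2586,0)]: print(proj(c,p),proj(t,p))
E
```

```text
cam [-0.72814549 -1.18817936  1.79894615]
144 [0.66838302 0.12836602 0.        ] [0.65913449 0.12461694 0.03      ]
148 [0.65070703 0.12761825 0.        ] [0.64176306 0.12388206 0.03      ]
152 [0.63309946 0.12687337 0.        ] [0.62445886 0.12315001 0.03      ]
138 [0.69502616 0.12949314 0.        ] [0.68531857 0.12572465 0.03      ]
[171.43029291 131.37763915] [144.31501269 206.6229679 ]
[181.66259466 139.28131882] [150.8357875  195.17899822]
[178.87375142 184.95575157] [164.82360421 219.79910119]
```

View pics/s0a.png

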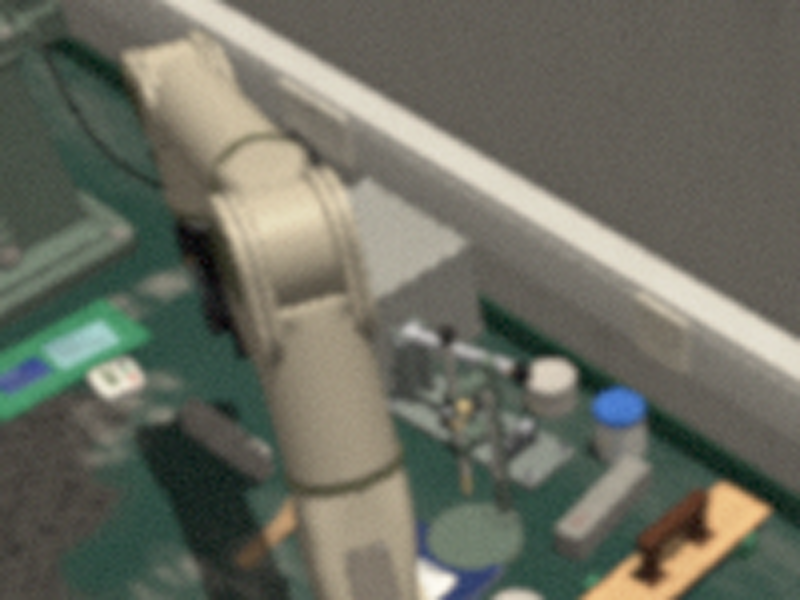

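```bash
cat >> h.py <<'E'
def plan(target,head=None):
    """print tool-frame shift to target; heading turn about tool y"""
    s,R=st(); d=np.array(target)-np.array(s["ee_pos"]); print("d world",np.round(d,4))
    phi=np.degrees(np.arctan2(R[1,0],R[0,0])); print("heading",round(phi,2))
    if head is not None:
        print("turn about y:",round(phi-head,2)); h=np.radians(head); 
        x=np.array([np.cos(h),np.sin(h),0]); z=np.array([-np.sin(h),np.cos(h),0]); print("shift after turn x,y,z:",np.round([d@x,-d[2],d@z],4))
    else: print("shift tool:",np.round(R.T@d,4))
E
```

Call:
arm_command(
  targets=[
    [[0,-0.03,0,0,0,0],[0,-0.04,0,0,0,0],[0,-0.04,0,0,-5,0],[0,-0.04,0,0,-6,0],[0,-0.04,0,0,-6,0],[0,-0.04,0,0,-6,0],[0,0,0,0,-2,0]],
  ],
  hand=1,
  grip_force=60,
)

```text
time: 0.73
ee_pos: [0.2534, 0.5724, 0.436]
eef_rot: [0.492, 0.51, -0.503, -0.495]
ft_force: [-0.5, 0.5, 0.4]
width: 0.0873
```

```bash
python3 - <<'E'
from h import *
plan((.465,.032,.3),93)
E
```

```text
t 0.73 p [0.2534 0.5724 0.436 ] F [-0.5  0.5  0.4] T [ 0.02  0.02 -0.05] w 0.0873
x [-0.026  1.     0.01 ] y [ 0.004  0.01  -1.   ] z [-1.    -0.026 -0.004]
q [-1.161  0.34  -0.102  0.959  0.035  1.834  0.349]
d world [ 0.2116 -0.5404 -0.136 ]
heading 91.47
turn about y: -1.53
shift after turn x,y,z: [-0.5507  0.136  -0.1831]
```

Call:
arm_command(
  targets=[
    [[-0.03,0,-0.01,0,0,0],[-0.04,0,-0.014,0,0,0],[-0.04,0,-0.014,0,0,0],[-0.04,0,-0.014,0,0,0],[-0.04,0,-0.014,0,0,0],[-0.04,0,-0.014,0,0,0],[-0.04,0,-0.014,0,0,0],[-0.04,0,-0.014,0,0,0],[-0.04,0,-0.014,0,0,0],[-0.04,0,-0.014,0,0,0],[-0.04,0,-0.014,0,0,0],[-0.04,0.01,-0.014,0,0,0]],
  ],
)

```text
time: 1.73
ee_pos: [0.4236, 0.111, 0.4191]
eef_rot: [0.495, 0.506, -0.504, -0.495]
ft_force: [1.6, -0.8, 0.6]
width: 0.0873
```

Call:
arm_command(
  targets=[
    [[-0.04,0.03,-0.014,0,0,0],[-0.03,0.03,-0.014,0,0,0],[-0.01,0.03,-0.005,0,-1.5,0],[0,0.03,0,0,0,0],[0,0,0,0,0,0],[0,0,0,0,0,0]],
  ],
)

```text
time: 2.23
ee_pos: [0.4529, 0.0439, 0.3056]
eef_rot: [-0.488, -0.511, 0.512, 0.489]
ft_force: [-0.5, -0.4, 1.2]
width: 0.0873
```

```bash
python3 - <<'E'
from h import *
plan((.472,.031,.3),93)
shot("wrist","w1")
E
```

```text
t 2.23 p [0.4529 0.0439 0.3056] F [-0.5 -0.4  1.2] T [ 0.08 -0.01  0.02] w 0.0873
x [-0.046  0.999 -0.   ] y [-0.002 -0.    -1.   ] z [-0.999 -0.046  0.002]
q [-0.615 -0.111  0.385  1.716  0.042  1.531  1.382]
d world [ 0.0191 -0.0129 -0.0056]
heading 92.63
turn about y: -0.37
shift after turn x,y,z: [-0.0138  0.0056 -0.0184]
```

View pics/w1.png

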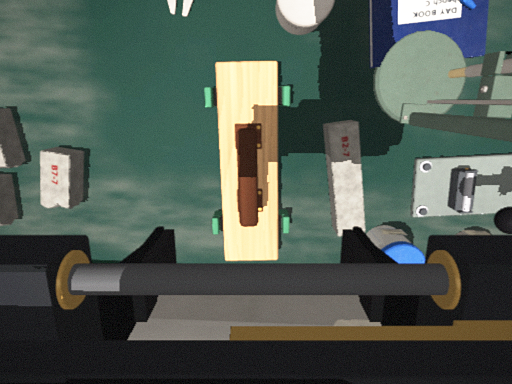

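```bash
python3 - <<'E'
from h import *
c=load("w1"); 
def rect(name,pts,z):
    p=np.array([onz(c,q,z)[:2] for q in pts]); 
    print(name,np.round(p.mean(0),4)); 
    for i in range(4): 
        d=p[(i+1)%4]-p[i]; print("   side",round(np.linalg.norm(d),4),round(np.degrees(np.arctan2(d[1],d[0])),1))
rect("board",[(217,62),(277,62),(279,259),(224,260)],.036)
rect("handle top",[(236,125),(256,125),(257,226),(240,226)],.107)
hsv=cv2.cvtColor(c["pixels"],cv2.COLOR_BGR2HSV)
m=((hsv[...,0]>8)&(hsv[...,0]<30)&(hsv[...,1]>40)&(hsv[...,2]>60)).astype(np.uint8); m[262:]=0;m[:,:205]=0;m[:,295:]=0
m=cv2.morphologyEx(m,cv2.MORPH_OPEN,np.ones((3,3)))
ct=max(cv2.findContours(m,cv2.RETR_EXTERNAL,cv2.CHAIN_APPROX_NONE)[0],key=cv2.contourArea)
p=np.array([onz(c,q[0],.036)[:2]*1000 for q in ct],np.float32); print(cv2.minAreaRect(p))
rect("prism",[(325,123),(357,121),(366,233),(334,233)],.04)
E
```

```text
board [0.4706 0.0325]
   side 0.0763 92.6
   side 0.2748 4.1
   side 0.082 -86.2
   side 0.2764 -177.1
handle top [0.4672 0.0317]
   side 0.0225 92.6
   side 0.1213 3.1
   side 0.0208 -87.4
   side 0.1213 -176.1
((470.3916015625, 31.27876853942871), (278.95904541015625, 81.40589141845703), 3.5119214057922363)
prism [0.4798 0.1661]
   side 0.0421 96.1
   side 0.1603 11.7
   side 0.0462 -87.4
   side 0.1572 -169.6
```

Call:
arm_command(
  targets=[
    [[-0.0135,0,-0.0175,0,-0.8,0],[0,0.03,0,0,0,0],[0,0.04,0,0,0,0],[0,0.04,0,0,0,0],[0,0.03,0,0,0,0],[0,0.02,0,0,0,0],[0,0,0,0,0,0],[0,0,0,0,0,0]],
  ],
)

```text
time: 2.95
ee_pos: [0.4727, 0.0317, 0.1475]
eef_rot: [0.485, 0.515, -0.515, -0.484]
ft_force: [0.6, -0.7, 0.6]
width: 0.087
```

```bash
python3 - <<'E'
from h import *
plan((.471,.0315,.072),93.4)
shot("wrist","w2")
E
```

```text
t 2.95 p [0.4727 0.0317 0.1475] F [ 0.6 -0.7  0.6] T [0.08 0.01 0.01] w 0.087
x [-0.061  0.998  0.   ] y [ 0.001  0.    -1.   ] z [-0.998 -0.061 -0.001]
q [-0.587  0.019  0.432  1.935 -0.008  1.188  1.48 ]
d world [-0.0017 -0.0002 -0.0755]
heading 93.47
turn about y: 0.07
shift after turn x,y,z: [-0.0001  0.0755  0.0017]
```

View pics/w2.png

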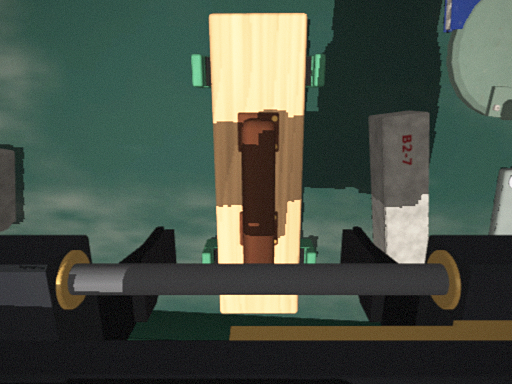

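Call:
arm_command(
  targets=[
    [[0,0.03,0.0015,0,0,0],[0,0.03,0,0,0,0],[0,0.0155,0,0,0,0],[0,0,0,0,0,0],[0,0,0,0,0,0]],
  ],
)

```text
time: 3.42
ee_pos: [0.4716, 0.0314, 0.0722]
eef_rot: [0.485, 0.515, -0.514, -0.484]
ft_force: [-0.2, -0.4, 1.2]
width: 0.0872
```

Call:
arm_command(
  targets=[
    [[0,0,0,0,0,0],[0,0,0,0,0,0],[0,0,0,0,0,0],[0,0,0,0,0,0],[0,0,0,0,0,0],[0,0,0,0,0,0],[0,0,0,0,0,0],[0,0,0,0,0,0]],
  ],
  hand=0,
  grip_force=60,
)

```text
time: 4.08
ee_pos: [0.4703, 0.0309, 0.0703]
eef_rot: [0.485, 0.515, -0.515, -0.485]
ft_force: [-0.3, 0.8, -0.8]
width: 0.0419
```

```bash
python3 - <<'E'
from h import *
plan((.471,.0315,.072),93.4)
E
```

```text
t 4.08 p [0.4703 0.0309 0.0703] F [-0.3  0.8 -0.8] T [ 0.05 -0.03 -0.03] w 0.0419
x [-0.06   0.998  0.   ] y [-0.  0. -1.] z [-0.998 -0.06   0.   ]
q [-0.575  0.109  0.437  2.027 -0.054  1.017  1.519]
d world [0.0007 0.0006 0.0017]
heading 93.42
turn about y: 0.02
shift after turn x,y,z: [ 0.0005 -0.0017 -0.0007]
```

Call:
arm_command(
  targets=[
    [[0,0,0,0,0,0],[0,0,0,0,0,0],[0,0,0,0,0,0],[0,0,0,0,0,0],[0,0,0,0,0,0],[0,0,0,0,0,0],[0,0,0,0,0,0]],
  ],
)

```text
time: 4.67
ee_pos: [0.4703, 0.0311, 0.0703]
eef_rot: [0.485, 0.515, -0.515, -0.485]
ft_force: [0.1, 1.1, -0.3]
width: 0.0233
```

```bash
python3 - <<'E'
from h import *
plan((.471,.0315,.072),93.4)
E
```

```text
t 4.67 p [0.4703 0.0311 0.0703] F [ 0.1  1.1 -0.3] T [ 0.36 -0.06 -0.06] w 0.0233
x [-0.06   0.998  0.   ] y [ 0.  0. -1.] z [-0.998 -0.06  -0.   ]
q [-0.575  0.109  0.437  2.027 -0.055  1.016  1.519]
d world [0.0007 0.0004 0.0017]
heading 93.43
turn about y: 0.03
shift after turn x,y,z: [ 0.0004 -0.0017 -0.0007]
```

Call:
arm_command(
  targets=[
    [[0,-0.015,0,0,0,0],[0,-0.03,0,0,0,0],[0,-0.03,0,0,0,0],[-0.02,0,0,0,2,0],[-0.03,0,0,0,2.5,0],[-0.03,0,0,0,0,0],[-0.03,0,0,0,0,0],[-0.03,0,0,0,0,0],[-0.02,0,0,0,0,0],[0,0,0,0,0,0],[0,0,0,0,0,0]],
  ],
)

```text
time: 5.58
ee_pos: [0.4693, -0.1304, 0.1446]
eef_rot: [-0.505, -0.494, 0.495, 0.506]
ft_force: [0.7, 0.7, -4.1]
width: 0.0234
```

```bash
python3 - <<'E'
from h import *
plan((.45,-.13,.0513),88.8)
c=shot("wrist","w3");t=shot("top","t3"); crop(t,200,140,380,260,4,"t3c")
E
```

```text
t 5.58 p [ 0.4693 -0.1304  0.1446] F [ 0.7  0.7 -4.1] T [0.08 0.04 0.01] w 0.0234
x [ 0.022  1.    -0.   ] y [-0.001 -0.    -1.   ] z [-1.     0.022  0.001]
q [-0.405  0.055  0.608  1.913 -0.034  1.184  1.763]
d world [-0.0193  0.0004 -0.0933]
heading 88.73
turn about y: -0.07
shift after turn x,y,z: [0.     0.0933 0.0193]
```

View pics/w3.png

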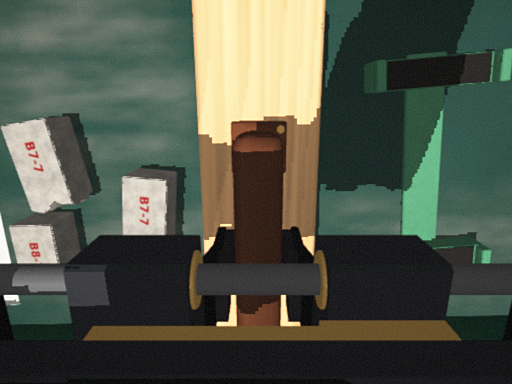

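View pics/t3c.png

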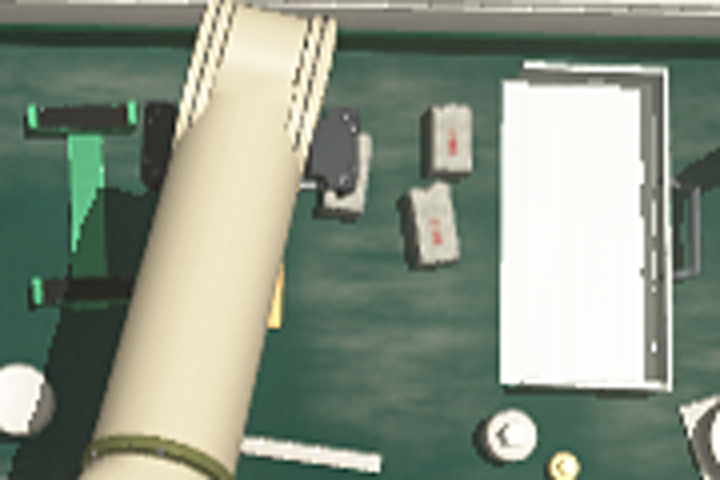

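Call:
arm_command(
  targets=[
    [[0,0,0.019,0,0,0],[0,0.03,0,0,0,0],[0,0.03,0,0,0,0],[0,0.02,0,0,0,0],[0,0.01,0,0,0,0],[0,0,0,0,0,0],[0,0,0,0,0,0]],
  ],
)

```text
time: 6.27
ee_pos: [0.4514, -0.1283, 0.0557]
eef_rot: [-0.504, -0.495, 0.496, 0.505]
ft_force: [0.4, -0.3, -4.1]
width: 0.0232
```

```bash
python3 - <<'E'
from h import *
plan((.45,-.13,.0513),88.8)
E
```

```text
t 6.27 p [ 0.4514 -0.1283  0.0557] F [ 0.4 -0.3 -4.1] T [-0.02  0.02 -0.01] w 0.0232
x [ 0.018  1.    -0.   ] y [-0. -0. -1.] z [-1.     0.018  0.   ]
q [-0.39   0.133  0.61   2.052 -0.091  0.983  1.819]
d world [-0.0014 -0.0017 -0.0044]
heading 88.97
turn about y: 0.17
shift after turn x,y,z: [-0.0018  0.0044  0.0014]
```

Call:
arm_command(
  targets=[
    [[-0.005,0.003,0.001,0,0,0],[-0.01,0,0,0,0,0],[-0.015,0,0,0,0,0],[-0.015,0,0,0,0,0],[-0.015,0,0,0,0,0],[-0.015,0,0,0,0,0],[-0.015,0,0,0,0,0],[-0.015,0,0,0,0,0],[-0.015,0,0,0,0,0],[-0.015,0,0,0,0,0],[-0.01,0,0,0,0,0],[-0.005,0,0,0,0,0]],
  ],
)

```text
time: 7.27
ee_pos: [0.4479, -0.2795, 0.0532]
eef_rot: [0.505, 0.496, -0.495, -0.504]
ft_force: [0.0, 7.2, -0.9]
width: 0.0235
```

```bash
python3 - <<'E'
from h import *
plan((.45,-.42,.0513),88.8)
c=shot("wrist","w4");t=shot("top","t4"); crop(t,240,140,400,260,5,"t4c")
E
```

```text
t 7.27 p [ 0.4479 -0.2795  0.0532] F [ 0.   7.2 -0.9] T [ 1.74 -0.02  0.33] w 0.0235
x [0.019 1.    0.   ] y [ 0.001  0.    -1.   ] z [-1.     0.019 -0.001]
q [-0.126  0.296  0.69   1.914 -0.222  1.007  2.213]
d world [ 0.0021 -0.1405 -0.0019]
heading 88.9
turn about y: 0.1
shift after turn x,y,z: [-0.1404  0.0019 -0.0051]
```

View pics/w4.png

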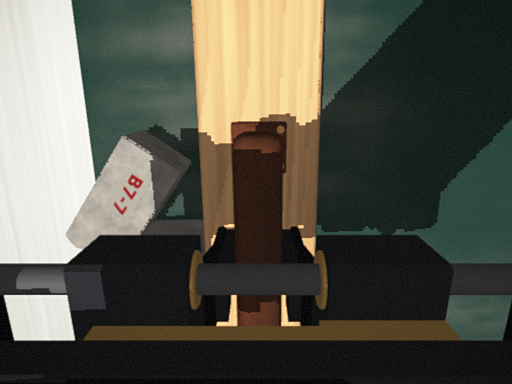

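View pics/t4c.png

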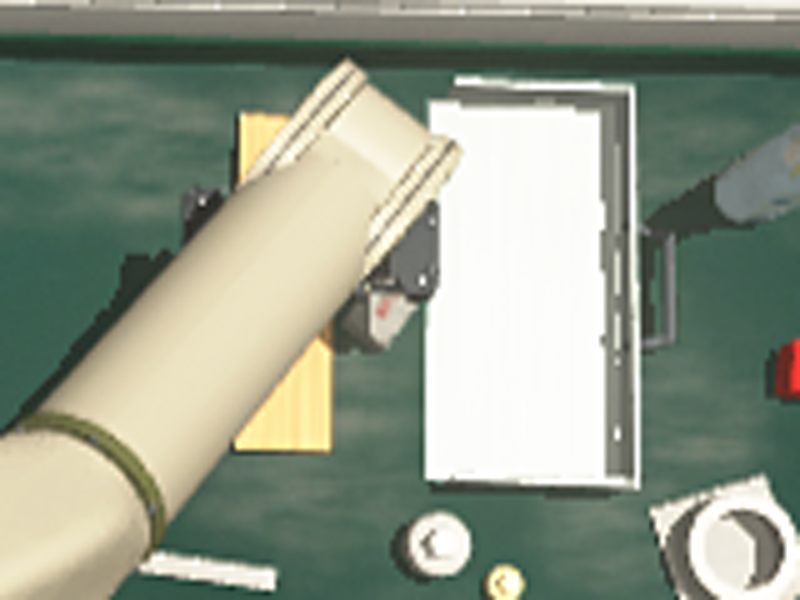

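Call:
arm_command(
  targets=[
    [[-0.005,0,0,0,0,0],[-0.01,0,0,0,0,0],[-0.01,0,0,0,0,0],[-0.01,0,0,0,0,0],[-0.01,0,0,0,0,0],[-0.01,0,-0.001,0,0,0],[-0.01,0,-0.001,0,0,0],[-0.01,0,-0.001,0,0,0],[-0.005,0,0,0,0,0]],
  ],
)

```text
time: 8.12
ee_pos: [0.4492, -0.3582, 0.0522]
eef_rot: [-0.504, -0.496, 0.495, 0.505]
ft_force: [-0.0, 6.6, -0.6]
width: 0.0233
```

```bash
python3 - <<'E'
from h import *
plan((.45,-.42,.0513),88.8)
c=shot("wrist","w5");t=shot("top","t5"); crop(t,240,140,400,260,5,"t5c")
E
```

```text
t 8.12 p [ 0.4492 -0.3582  0.0522] F [-0.   6.6 -0.6] T [ 1.83 -0.04  0.28] w 0.0233
x [0.018 1.    0.001] y [-0.     0.001 -1.   ] z [-1.     0.018  0.   ]
q [ 0.032  0.411  0.69   1.792 -0.299  1.046  2.386]
d world [ 0.0008 -0.0618 -0.0009]
heading 88.98
turn about y: 0.18
shift after turn x,y,z: [-0.0618  0.0009 -0.0021]
```

View pics/w5.png

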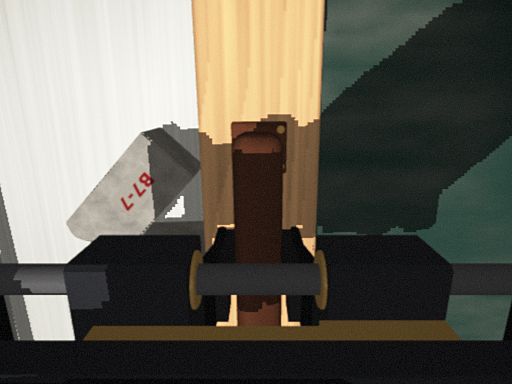

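View pics/t5c.png

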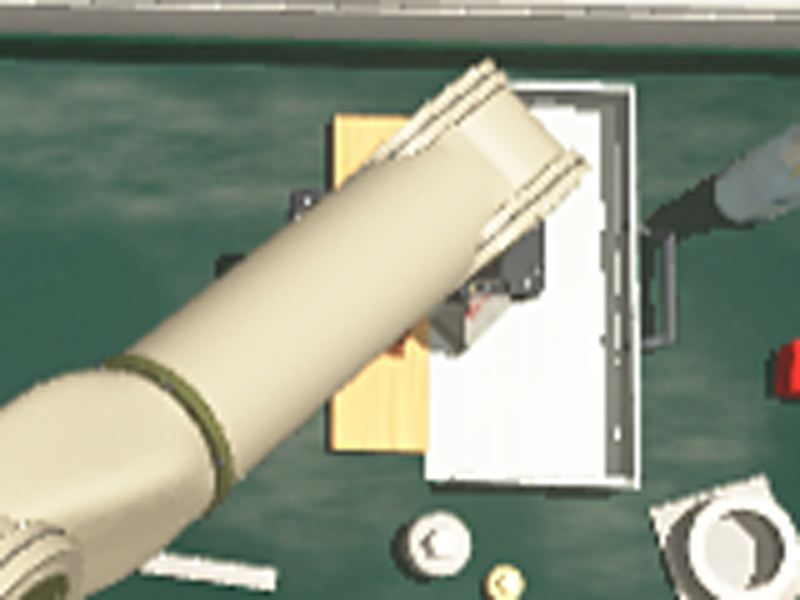

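Call:
arm_command(
  targets=[
    [[-0.005,0,0,0,0,0],[-0.01,0,0,0,0,0],[-0.01,0,0,0,0,0],[-0.01,0,0,0,0,0],[-0.01,0,0,0,0,0],[-0.005,0,0,0,0,0],[0,0,0,0,0,0]],
  ],
)

```text
time: 8.8
ee_pos: [0.4473, -0.4104, 0.0523]
eef_rot: [0.505, 0.494, -0.495, -0.505]
ft_force: [0.3, 0.8, -4.3]
width: 0.0233
```

```bash
python3 - <<'E'
from h import *
plan((.45,-.42,.0513),88.8)
c=shot("wrist","w6");t=shot("top","t6"); crop(t,240,140,400,260,5,"t6c")
s=shot("scene","s6"); crop(s,240,180,380,290,5,"s6c")
E
```

```text
t 8.8 p [ 0.4473 -0.4104  0.0523] F [ 0.3  0.8 -4.3] T [ 0.31 -0.12  0.06] w 0.0233
x [ 0.02   1.    -0.001] y [-0.    -0.001 -1.   ] z [-1.    0.02  0.  ]
q [ 0.132  0.483  0.684  1.706 -0.339  1.074  2.475]
d world [ 0.0027 -0.0096 -0.001 ]
heading 88.83
turn about y: 0.03
shift after turn x,y,z: [-0.0096  0.001  -0.0029]
```

View pics/s6c.png

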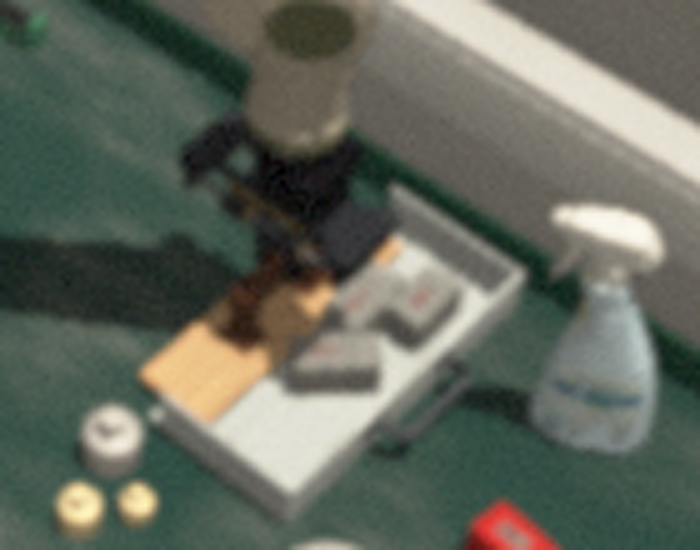

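View pics/t6c.png

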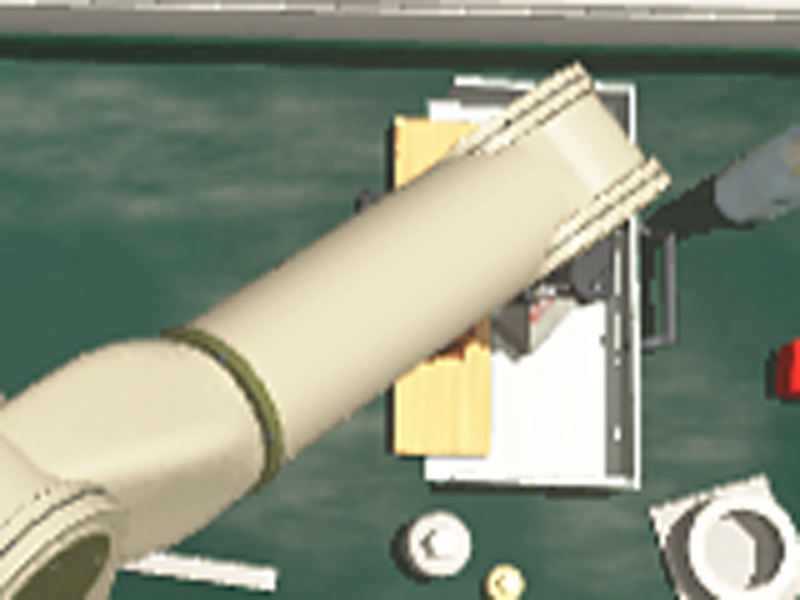

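View pics/w6.png

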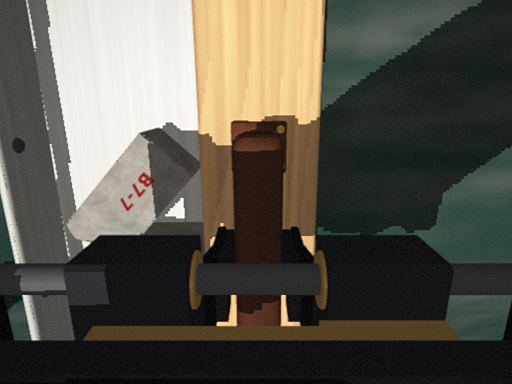

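Call:
arm_command(
  targets=[
    [[-0.005,0,0,0,0,0],[-0.005,0,0,0,0,0],[0,0,0,0,0,0],[0.01,0,0,0,0,0],[0.02,-0.01,0,0,0,0],[0.03,-0.03,0,0,0,0],[0.03,-0.03,0,0,0,0],[0.04,-0.02,0,0,0,0],[0.04,0,0,0,0,0],[0.03,0,0,0,0,0],[0.02,0,0,0,0,0],[0,0,0,0,0,0]],
  ],
)

```text
time: 9.95
ee_pos: [0.4524, -0.1971, 0.1399]
eef_rot: [-0.503, -0.498, 0.496, 0.503]
ft_force: [-0.0, 0.8, -3.2]
width: 0.0235
```

```bash
python3 - <<'E'
from h import *
plan((.4703,.0311,.0703),93.43)
c=shot("wrist","w7");t=shot("top","t7"); crop(t,240,140,400,260,5,"t7c"); crop(t,140,140,300,260,5,"t7d")
s=shot("scene","s7"); crop(s,240,180,380,290,5,"s7c")
E
```

```text
t 9.95 p [ 0.4524 -0.1971  0.1399] F [-0.   0.8 -3.2] T [-0.01 -0.06 -0.04] w 0.0235
x [0.013 1.    0.002] y [ 0.001  0.002 -1.   ] z [-1.     0.013 -0.001]
q [-0.308  0.078  0.664  1.907 -0.055  1.173  1.934]
d world [ 0.0179  0.2282 -0.0696]
heading 89.27
turn about y: -4.16
shift after turn x,y,z: [ 0.2268  0.0696 -0.0315]
```

View pics/t7c.png

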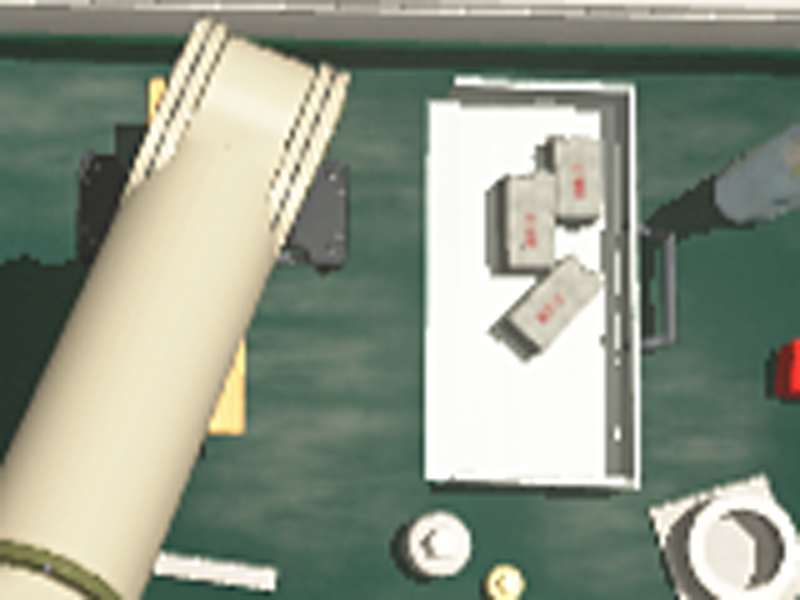

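View pics/t7d.png

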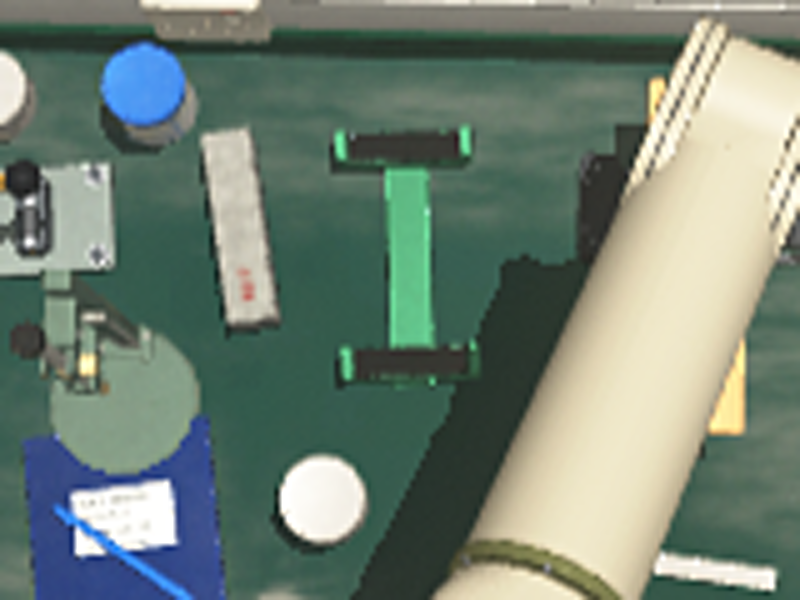

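View pics/w7.png

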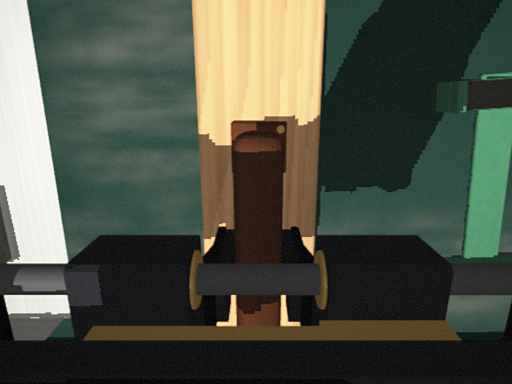

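```bash
python3 - <<'E'
from h import *
t=load("t7")
p=[onz(t,((u+.5)/5-.5+140,(v+.5)/5-.5+140),.036)[:2] for u,v in [(340,145),(464,141),(346,364),(473,359)]]
p=np.array(p); print(p, p.mean(0)); d=p[:2].mean(0)-p[2:].mean(0); print(np.degrees(np.arctan2(d[1],d[0])),np.linalg.norm(d))
E
```

```text
[[ 0.55250554  0.08817304]
 [ 0.55794872 -0.0137481 ]
 [ 0.3709062   0.07629891]
 [ 0.37690994 -0.02593502]] [0.4645676  0.03119721]
3.7960112790611533 0.1817177345014854
```

Call:
arm_command(
  targets=[
    [[0.02,0,0,0,-4,0],[0.03,0,-0.01,0,0,0],[0.04,0,-0.01,0,0,0],[0.04,0,-0.01,0,0,0],[0.04,0,0,0,0,0],[0.03,0,0,0,0,0],[0.02,0,0,0,0,0],[0,0,0,0,0,0],[0,0,0,0,0,0]],
  ],
)

```text
time: 10.85
ee_pos: [0.472, 0.0188, 0.1397]
eef_rot: [-0.487, -0.513, 0.513, 0.487]
ft_force: [-0.5, -0.4, -5.2]
width: 0.023
```

```bash
python3 - <<'E'
from h import *
plan((.4703,.0311,.0703),93.43)
c=shot("wrist","w8")
E
```

```text
t 10.85 p [0.472  0.0188 0.1397] F [-0.5 -0.4 -5.2] T [-0.07  0.   -0.02] w 0.023
x [-0.052  0.999 -0.001] y [ 0.    -0.001 -1.   ] z [-0.999 -0.052  0.   ]
q [-0.566  0.024  0.439  1.948 -0.011  1.172  1.5  ]
d world [-0.0017  0.0123 -0.0694]
heading 92.99
turn about y: -0.44
shift after turn x,y,z: [0.0124 0.0694 0.001 ]
```

View pics/w8.png

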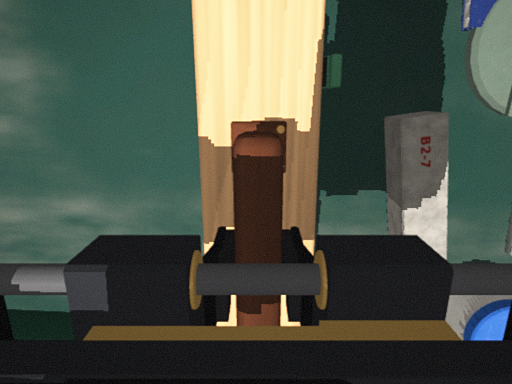

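Call:
arm_command(
  targets=[
    [[0.0125,0,0.001,0,-0.5,0],[0,0,0,0,0,0],[0,0.025,0,0,0,0],[0,0.02,0,0,0,0],[0,0,0,0,0,0],[0,0,0,0,0,0]],
  ],
)

```text
time: 11.4
ee_pos: [0.4697, 0.0303, 0.0945]
eef_rot: [-0.485, -0.514, 0.515, 0.485]
ft_force: [-0.3, 0.5, -3.2]
width: 0.0233
```

```bash
python3 - <<'E'
from h import *
plan((.4703,.0311,.0703),93.43)
E
```

```text
t 11.4 p [0.4697 0.0303 0.0945] F [-0.3  0.5 -3.2] T [0.04 0.02 0.  ] w 0.0233
x [-0.058  0.998 -0.001] y [-0.002 -0.001 -1.   ] z [-0.998 -0.058  0.002]
q [-0.573  0.076  0.43   2.002 -0.035  1.073  1.503]
d world [ 0.0006  0.0008 -0.0242]
heading 93.35
turn about y: -0.08
shift after turn x,y,z: [ 0.0008  0.0242 -0.0007]
```

Call:
arm_command(
  targets=[
    [[0.001,0.01,0,0,0,0],[0,0.008,0,0,0,0],[0,0.005,0,0,0,0],[0,0,0,0,0,0],[0,0,0,0,0,0]],
  ],
)

```text
time: 11.82
ee_pos: [0.4701, 0.0321, 0.0718]
eef_rot: [-0.485, -0.515, 0.515, 0.485]
ft_force: [0.8, -0.2, -4.2]
width: 0.0233
```

```bash
python3 - <<'E'
from h import *
plan((.4703,.0311,.0703),93.43)
E
```

```text
t 11.82 p [0.4701 0.0321 0.0718] F [ 0.8 -0.2 -4.2] T [ 0.03 -0.01  0.07] w 0.0233
x [-0.06   0.998 -0.   ] y [-0. -0. -1.] z [-0.998 -0.06   0.   ]
q [-0.57   0.107  0.429  2.025 -0.052  1.02   1.515]
d world [ 0.0002 -0.001  -0.0015]
heading 93.42
turn about y: -0.01
shift after turn x,y,z: [-0.0011  0.0015 -0.0001]
```

Call:
arm_command(
  targets=[
    [[-0.001,0.002,0,0,0,0],[0,0,0,0,0,0],[0,0,0,0,0,0],[0,0,0,0,0,0]],
  ],
)

```text
time: 12.15
ee_pos: [0.4708, 0.0313, 0.0703]
eef_rot: [0.485, 0.515, -0.514, -0.485]
ft_force: [1.3, 1.5, -1.0]
width: 0.0233
```

Call:
arm_command(
  targets=[
    [[0,0,0,0,0,0],[0,0,0,0,0,0],[0,0,0,0,0,0],[0,0,0,0,0,0],[0,0,0,0,0,0],[0,0,0,0,0,0],[0,0,0,0,0,0],[0,0,0,0,0,0],[0,0,0,0,0,0],[0,0,0,0,0,0],[0,0,0,0,0,0],[0,0,0,0,0,0]],
  ],
  hand=1,
)

```text
time: 13.15
ee_pos: [0.4703, 0.0312, 0.0699]
eef_rot: [0.485, 0.515, -0.515, -0.485]
ft_force: [0.6, 0.2, 0.4]
width: 0.0863
```

Call:
arm_command(
  targets=[
    [[0,-0.01,0,0,0,0],[0,-0.03,0,0,0,0],[0,-0.04,0,0,0,0],[0,-0.04,0,0,0,0],[0,-0.04,0,0,0,0],[0,-0.04,0,0,0,0],[0,-0.04,0,0,0,0],[0,-0.02,0,0,0,0],[0,0,0,0,0,0],[0,0,0,0,0,0]],
  ],
)

```text
time: 13.98
ee_pos: [0.4707, 0.0311, 0.3315]
eef_rot: [0.485, 0.515, -0.514, -0.484]
ft_force: [-0.7, 0.5, -0.7]
width: 0.0868
```

```bash
python3 - <<'E'
from h import *
st()
c=shot("wrist","w9"); t=shot("top","t9")
E
```

```text
t 13.98 p [0.4707 0.0311 0.3315] F [-0.7  0.5 -0.7] T [ 0.01  0.01 -0.03] w 0.0868
x [-0.059  0.998  0.001] y [ 0.003  0.001 -1.   ] z [-0.998 -0.059 -0.003]
q [-0.602 -0.077  0.414  1.634  0.031  1.576  1.442]
```

View pics/w9.png

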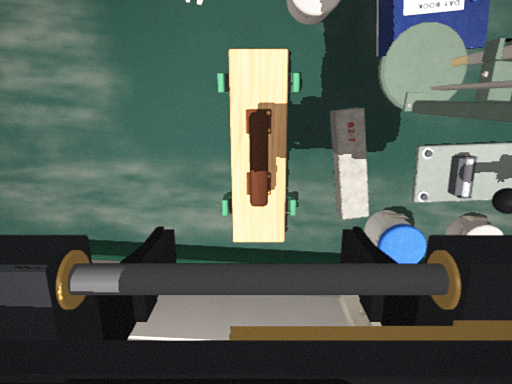

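View pics/t9.png

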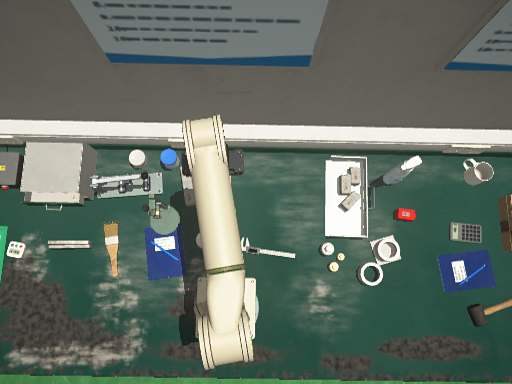

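Call:
arm_command(
  targets=[
    [[0,-0.02,0,0,6,0],[0,-0.03,0,0,7,0],[0,-0.03,0,0,7,0],[0,-0.02,0,0,7,0],[0,0,0,0,7,0],[0,0,0,0,7,0],[0,0,0,0,7,0],[0,0,0,0,7,0],[0,0,0,0,7,0],[0,0,0,0,7,0],[0,0,0,0,7,0],[0,0,0,0,7,0]],
  ],
)

```text
time: 15.08
ee_pos: [0.4699, 0.0311, 0.4287]
eef_rot: [0.705, 0.061, -0.063, -0.704]
ft_force: [0.6, 0.3, -0.4]
width: 0.0872
```

Call:
arm_command(
  targets=[
    [[0,0,0,0,5,0],[0,0,0.02,0,0,0],[0,0,0.04,0,0,0],[0,0,0.04,0,0,0],[0,0,0.04,0,0,0],[0,0,0.04,0,0,0],[0,0,0.04,0,0,0],[0,0,0.03,0,0,0],[0,0,0.01,0,0,0],[0,0,0,0,0,0],[0,0,0,0,0,0]],
  ],
)

```text
time: 16.0
ee_pos: [0.4458, 0.2893, 0.4289]
eef_rot: [0.707, 0.033, -0.034, -0.706]
ft_force: [0.1, -0.1, 0.7]
width: 0.0873
```

```bash
python3 - <<'E'
from h import *
plan((.49,.3,.43),5)
c=shot("wrist","w10")
E
```

```text
t 16.0 p [0.4458 0.2893 0.4289] F [ 0.1 -0.1  0.7] T [-0.15  0.04 -0.04] w 0.0873
x [ 0.996  0.094 -0.001] y [-0.001 -0.002 -1.   ] z [-0.094  0.996 -0.002]
q [-0.796  0.109  0.152  1.255 -0.016  1.781 -0.553]
d world [0.0442 0.0107 0.0011]
heading 5.41
turn about y: 0.41
shift after turn x,y,z: [ 0.0449 -0.0011  0.0068]
```

View pics/w10.png

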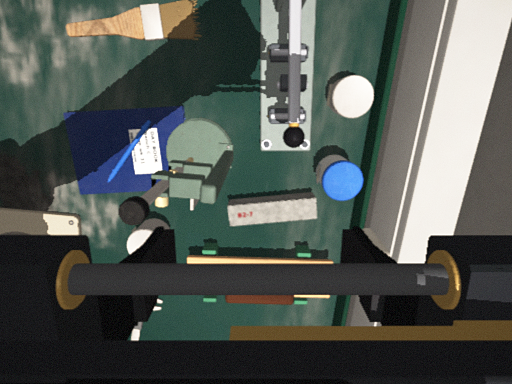

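Call:
arm_command(
  targets=[
    [[0.02,0,0.02,0,0,0],[0.03,0,0.03,0,0,0],[0,0,0.04,0,0,0],[0,0,0.02,0,0,0],[0,0,0,0,0,0],[0,0,0,0,0,0]],
  ],
)

```text
time: 16.55
ee_pos: [0.4853, 0.4029, 0.4293]
eef_rot: [0.707, 0.033, -0.033, -0.706]
ft_force: [-0.4, -0.2, -0.6]
width: 0.0871
```

```bash
python3 - <<'E'
from h import *
st()
c=shot("wrist","w11");s=shot("scene","s11"); crop(s,60,30,260,180,4,"s11c")
E
```

```text
t 16.55 p [0.4853 0.4029 0.4293] F [-0.4 -0.2 -0.6] T [-0.09  0.   -0.01] w 0.0871
x [ 0.996  0.094 -0.   ] y [-0.    -0.001 -1.   ] z [-0.094  0.996 -0.001]
q [-0.854  0.355  0.139  0.958 -0.049  1.833 -0.643]
```

View pics/w11.png

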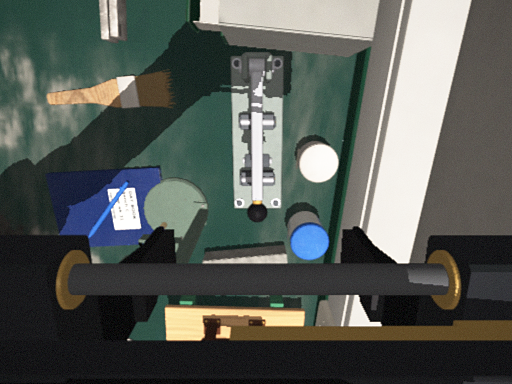

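View pics/s11c.png

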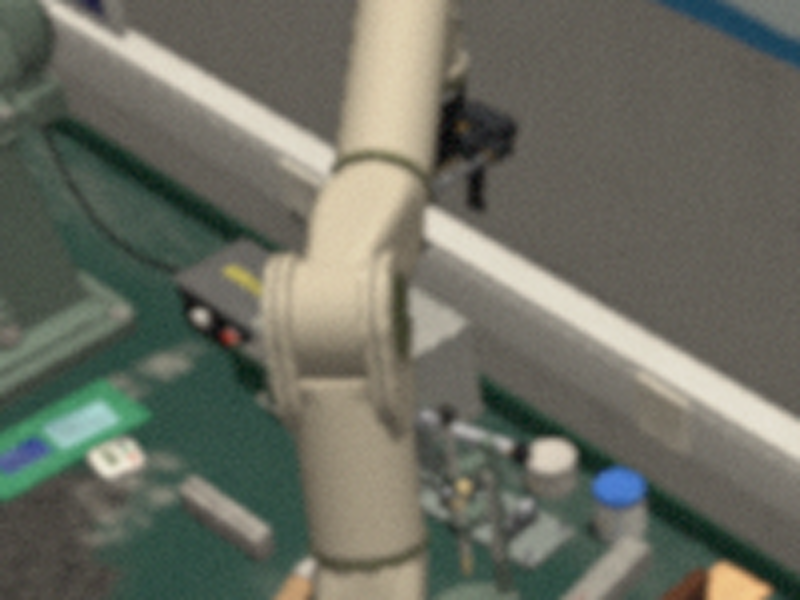

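```bash
python3 - <<'E'
from h import *
c=load("w11"); crop(c,200,40,350,140,5,"w11a"); crop(c,200,130,350,250,5,"w11b")
E
```

```text
(no output)
```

View pics/w11a.png

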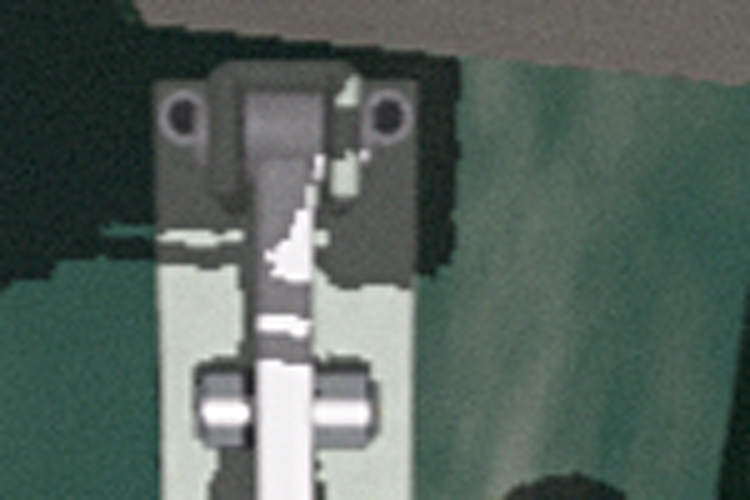

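View pics/w11b.png

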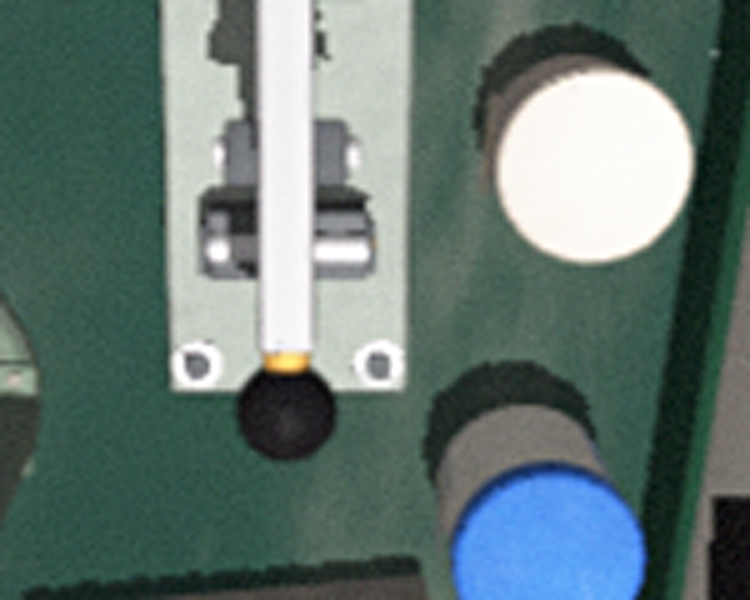

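```bash
python3 - <<'E'
from h import *
c=load("w11")
A=lambda u,v:((u+.5)/5-.5+200,(v+.5)/5-.5+40)
B=lambda u,v:((u+.5)/5-.5+200,(v+.5)/5-.5+130)
P=np.array([onz(c,q,.012)[:2] for q in (A(152,80),A(416,82),B(405,390),B(172,390))])
print(P,P.mean(0))
for i in range(4): 
    d=P[(i+1)%4]-P[i]; print(np.linalg.norm(d),np.degrees(np.arctan2(d[1],d[0])))
r1=[onz(c,A(x,410),.037)[:2] for x in(197,380)]; r2=[onz(c,B(x,245),.037)[:2] for x in(200,375)]
r1=np.array(r1);r2=np.array(r2); print(r1,r2); m1,m2=r1.mean(0),r2.mean(0); d=m1-m2; print("jig o",(m1+m2)/2,np.linalg.norm(d),np.degrees(np.arctan2(-d[0],d[1])))
for zz in(.10,.115,.125): print("ball",zz,onz(c,B(287,413),zz))
print("hinge",onz(c,A(286,125),.128))
print("tin",onz(c,B(595,165),.05),onz(c,B(549,560),.078))
E
```

```text
[[0.42468737 0.54133507]
 [0.51271233 0.54892172]
 [0.53876639 0.28338173]
 [0.45106657 0.27514876]] [0.48180817 0.41219682]
0.08835129274250306 4.926006255723209
0.26681511378302747 -84.39623204456163
0.08808540673864194 -174.63698262819184
0.26749021485057095 95.65956264733748
[[0.44934837 0.43660173]
 [0.51085943 0.44235494]] [[0.45808276 0.33823361]
 [0.51969834 0.34401036]]
jig o [0.48449723 0.39030016] 0.09874804278711215 5.104956014847716
ball 0.1 [0.49275187 0.30024227 0.1       ]
ball 0.115 [0.49233398 0.30538516 0.115     ]
ball 0.125 [0.49205539 0.30881376 0.125     ]
hinge [0.47212481 0.52099296 0.128     ]
tin [0.59048665 0.38184839 0.05      ] [0.58877288 0.24760556 0.078     ]
```

```bash
python3 - <<'E'
from h import *
def blob(c,box,k=8):
    x0,y0,x1,y1=box; im=cv2.resize(c["pixels"][y0:y1,x0:x1],None,fx=k,fy=k,interpolation=cv2.INTER_CUBIC)
    m=(im.max(2)<50).astype(np.uint8); m=cv2.morphologyEx(m,cv2.MORPH_OPEN,np.ones((25,25)))
    ct=cv2.findContours(m,cv2.RETR_EXTERNAL,cv2.CHAIN_APPROX_NONE)[0]; ct=max(ct,key=cv2.contourArea); (u,v),r=cv2.minEnclosingCircle(ct); 
    q=((u+.5)/k-.5+x0,(v+.5)/k-.5+y0); print(q,r/k); return q
L=[]
for n,box in [("w10",(280,120,310,150)),("w11",(243,198,272,224)),("s11",(180,134,199,152)),("t9",(135,165,155,185))]:
    c=load(n); q=blob(c,box); L.append((n,)+ray(c,q))
def tri(S):
    A=np.zeros((3,3));b=np.zeros(3)
    for n,o,d in S:
        d=d/np.linalg.norm(d);M=np.eye(3)-np.outer(d,d);A+=M;b+=M@o
    X=np.linalg.solve(A,b); print([s[0] for s in S],np.round(X,4),[round(np.linalg.norm((np.eye(3)-np.outer(d,d)/(d@d))@(X-o)),4) for n,o,d in S])
tri(L); tri(L[:2]); tri(L[:3]); tri([L[1],L[2]])
E
```

```text
(293.45281982421875, 136.40211486816406) 10.381062507629395
(256.7320737838745, 211.77853965759277) 10.078313827514648
(190.1875, 134.875) 2.823601722717285Traceback (most recent call last):
  File "<stdin>", line 9, in <module>
  File "<stdin>", line 5, in blob
ValueError: max() iterable argument is empty
```

```bash
python3 - <<'E'
from h import *
L=[]
for n,q in [("w10",(293.5,136.4)),("w11",(256.9,212.1)),("s11",(189.5,143.0)),("t9",(144.4,175.8))]:
    L.append((n,)+ray(load(n),q))
def tri(S):
    A=np.zeros((3,3));b=np.zeros(3)
    for n,o,d in S:
        d=d/np.linalg.norm(d);M=np.eye(3)-np.outer(d,d);A+=M;b+=M@o
    X=np.linalg.solve(A,b); print([s[0] for s in S],np.round(X,4),[round(np.linalg.norm((np.eye(3)-np.outer(d,d)/(d@d))@(X-o)),4) for n,o,d in S])
tri(L); tri(L[:2]); tri(L[:3]); tri([L[1],L[2]]);tri([L[1],L[3]])
# roller tops triangulate: check height scale using tin lid etc.
# w10 roller in view
E
```

```text
['w10', 'w11', 's11', 't9'] [0.4906 0.318  0.1516] [np.float64(0.0006), np.float64(0.0005), np.float64(0.0022), np.float64(0.0019)]
['w10', 'w11'] [0.4912 0.3182 0.1519] [np.float64(0.0), np.float64(0.0)]
['w10', 'w11', 's11'] [0.4905 0.3187 0.1523] [np.float64(0.0009), np.float64(0.0008), np.float64(0.0016)]
['w11', 's11'] [0.4901 0.3189 0.1522] [np.float64(0.0012), np.float64(0.0012)]
['w11', 't9'] [0.4914 0.3169 0.1483] [np.float64(0.0002), np.float64(0.0002)]
```

```bash
python3 - <<'E'
from h import *
c=load("w10"); crop(c,240,0,400,160,5,"w10a")
im=cv2.imread("pics/w10a.png"); cv2.imwrite("pics/w10b.png",im[200:800]); 
E
```

```text
(no output)
```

View pics/w10b.png

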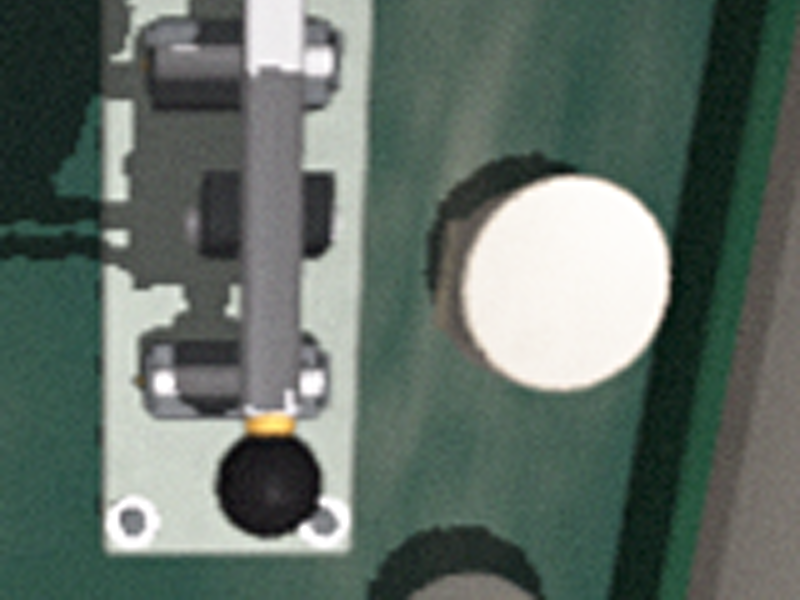

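Call:
arm_command(
  targets=[
    [[-0.002,0.02,-0.02,0,0,0],[0,0.04,-0.03,0,0,0],[0,0.04,0,0,0,0],[0,0.04,0,0,0,0],[0,0.04,0,0,0,0],[0,0.02,0,0,0,0],[0,0,0,0,0,0],[0,0,0,0,0,0]],
  ],
)

```text
time: 17.32
ee_pos: [0.4873, 0.3571, 0.2375]
eef_rot: [0.706, 0.033, -0.033, -0.706]
ft_force: [0.6, 0.3, 1.1]
width: 0.0873
```

```bash
python3 - <<'E'
from h import *
plan((.4877,.3529,.128),5.3)
c=shot("wrist","w12");s=shot("scene","s12"); crop(s,60,30,260,180,4,"s12c")
E
```

```text
t 17.32 p [0.4873 0.3571 0.2375] F [0.6 0.3 1.1] T [-0.04  0.01  0.01] w 0.0873
x [0.996 0.092 0.   ] y [ 0. -0. -1.] z [-0.092  0.996 -0.   ]
q [-0.814  0.265  0.13   1.467 -0.034  1.412 -0.59 ]
d world [ 0.0004 -0.0042 -0.1095]
heading 5.3
turn about y: 0.0
shift after turn x,y,z: [ 0.      0.1095 -0.0042]
```

View pics/w12.png

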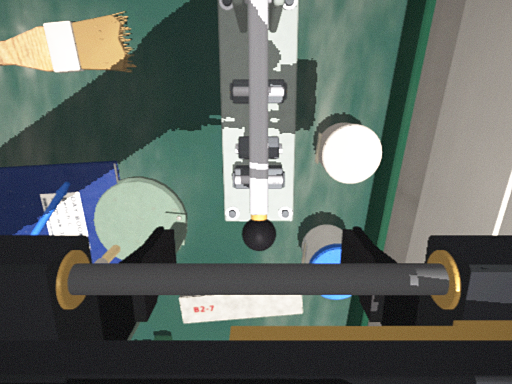

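View pics/s12c.png

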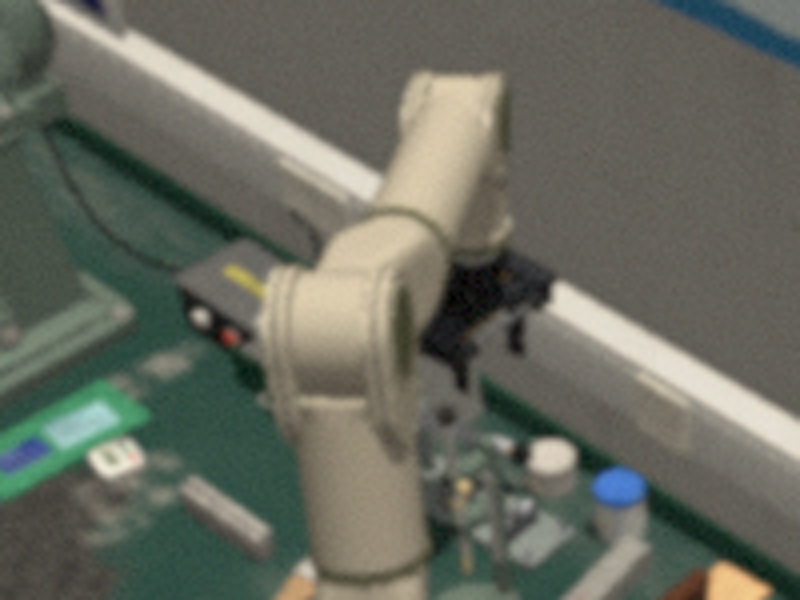

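Call:
arm_command(
  targets=[
    [[0,0.02,-0.004,0,0,0],[0,0.03,0,0,0,0],[0,0.03,0,0,0,0],[0,0.02,0,0,0,0],[0,0.01,0,0,0,0],[0,0,0,0,0,0],[0,0,0,0,0,0]],
  ],
)

```text
time: 18.0
ee_pos: [0.4882, 0.3553, 0.1285]
eef_rot: [-0.706, -0.034, 0.033, 0.707]
ft_force: [0.2, 0.1, -0.2]
width: 0.087
```

Call:
arm_command(
  targets=[
    [[0,0,0,0,0,0],[0,0,0,0,0,0],[0,0,0,0,0,0],[0,0,0,0,0,0],[0,0,0,0,0,0],[0,0,0,0,0,0],[0,0,0,0,0,0],[0,0,0,0,0,0],[0,0,0,0,0,0],[0,0,0,0,0,0],[0,0,0,0,0,0],[0,0,0,0,0,0]],
  ],
  hand=0,
  grip_force=20,
)

```text
time: 19.0
ee_pos: [0.4879, 0.3548, 0.1267]
eef_rot: [-0.706, -0.034, 0.033, 0.706]
ft_force: [9.1, 0.9, -3.9]
width: 0.0148
```

Call:
arm_command(
  targets=[
    [[0,0,0,0,0,0],[0,0,0,0,0,0],[0,0,0,0,0,0],[0,0,0,0,0,0]],
  ],
)

```text
time: 19.33
ee_pos: [0.488, 0.3548, 0.1267]
eef_rot: [-0.706, -0.034, 0.033, 0.706]
ft_force: [4.9, 1.7, -3.0]
width: 0.0148
```

```bash
python3 - <<'E'
from h import *
s,R=st()
o=np.array([.4843,.390]);a=np.radians(5.3)
h=o+.13*np.array([-np.sin(a),np.cos(a)])
g=np.array(s["ee_pos"])+[0,0,.019]; dy=(g[:2]-h)@np.array([-np.sin(a),np.cos(a)]); dz=g[2]-.115
r_=np.hypot(dy,dz);q0=np.arctan2(dz,-dy);print("hinge",h,"r",r_,"q",q0)
E
```

```text
t 19.33 p [0.488  0.3548 0.1267] F [ 4.9  1.7 -3. ] T [ 0.29 -1.12 -0.01] w 0.0148
x [0.996 0.094 0.001] y [ 0.001  0.    -1.   ] z [-0.094  0.996  0.   ]
q [-0.805  0.328  0.123  1.622 -0.042  1.193 -0.579]
hinge [0.47229182 0.51944421] r 0.16823378555166613 q 0.18339865459013854
```

```bash
python3 - <<'E'
import numpy as np
r=.168;q=np.linspace(.183,1.573,25);y=-r*np.cos(q);z=r*np.sin(q)
y=np.round(y,3);z=np.round(z,3)
for a,b in zip(-np.diff(z),np.diff(y)): print("[0, %.3f, %.3f, 0, 0, 0],"%(a,b),end=" ")
E
```

```text
[0, -0.009, 0.002, 0, 0, 0], [0, -0.009, 0.002, 0, 0, 0], [0, -0.010, 0.004, 0, 0, 0], [0, -0.009, 0.003, 0, 0, 0], [0, -0.008, 0.004, 0, 0, 0], [0, -0.009, 0.005, 0, 0, 0], [0, -0.008, 0.005, 0, 0, 0], [0, -0.008, 0.006, 0, 0, 0], [0, -0.008, 0.006, 0, 0, 0], [0, -0.007, 0.006, 0, 0, 0], [0, -0.007, 0.007, 0, 0, 0], [0, -0.006, 0.008, 0, 0, 0], [0, -0.006, 0.007, 0, 0, 0], [0, -0.006, 0.008, 0, 0, 0], [0, -0.005, 0.009, 0, 0, 0], [0, -0.004, 0.008, 0, 0, 0], [0, -0.005, 0.009, 0, 0, 0], [0, -0.003, 0.009, 0, 0, 0], [0, -0.003, 0.009, 0, 0, 0], [0, -0.003, 0.010, 0, 0, 0], [0, -0.002, 0.009, 0, 0, 0], [0, -0.001, 0.010, 0, 0, 0], [0, -0.001, 0.010, 0, 0, 0], [0, -0.000, 0.009, 0, 0, 0],
```

Call:
arm_command(
  targets=[
    [[0,-0.009,0.002,0,0,0],[0,-0.009,0.002,0,0,0],[0,-0.01,0.004,0,0,0],[0,-0.009,0.003,0,0,0],[0,-0.008,0.004,0,0,0],[0,-0.009,0.005,0,0,0],[0,-0.008,0.005,0,0,0],[0,-0.008,0.006,0,0,0],[0,-0.008,0.006,0,0,0],[0,0,0,0,0,0],[0,0,0,0,0,0]],
  ],
)

```text
time: 20.25
ee_pos: [0.4841, 0.3936, 0.2049]
eef_rot: [-0.705, -0.035, 0.033, 0.707]
ft_force: [5.8, 7.9, -4.1]
width: 0.0133
```

```bash
cat > arc.py <<'E'
from h import *
s,R=st()
o=np.array([.4843,.390]);a=np.radians(5.3)
h=o+.13*np.array([-np.sin(a),np.cos(a)])
g=np.array(s["ee_pos"])-.019*R[:,1]; dy=(g[:2]-h)@np.array([-np.sin(a),np.cos(a)]); dz=g[2]-.115
r_=np.hypot(dy,dz);q0=np.arctan2(dz,-dy);print("x off",(g[:2]-h)@np.array([np.cos(a),np.sin(a)]),"r",r_,"q",q0)
E
python3 arc.py
```

```text
t 20.25 p [0.4841 0.3936 0.2049] F [ 5.8  7.9 -4.1] T [ 1.59 -1.36  0.02] w 0.0133
x [0.995 0.096 0.002] y [ 0.002  0.003 -1.   ] z [-0.096  0.995  0.003]
q [-0.845  0.32   0.114  1.464 -0.038  1.356 -0.632]
x off 5.8516441028168006e-05 r 0.1669070284561864 q 0.7109655191485742
```

```bash
python3 - <<'E'
from h import *
c=shot("wrist","w13");s=shot("top","t13"); crop(s,60,130,220,250,5,"t13c")
E
```

```text
(no output)
```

View pics/w13.png

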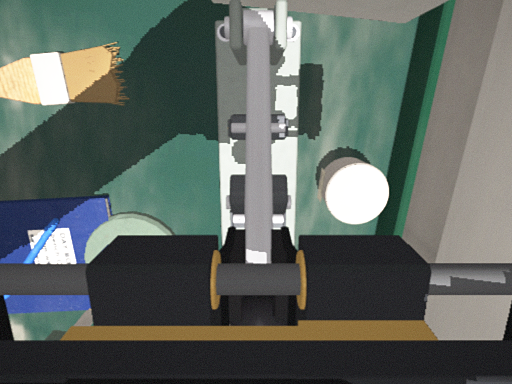

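View pics/t13c.png

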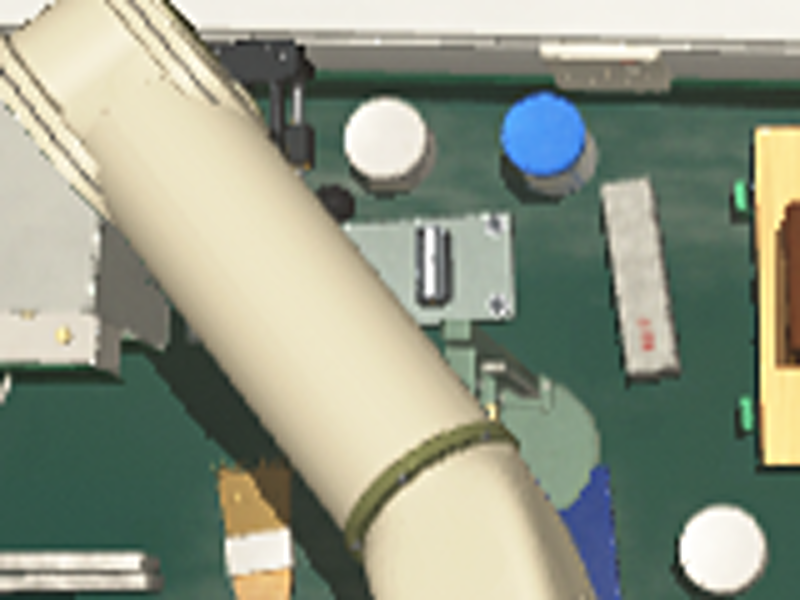

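Call:
arm_command(
  targets=[
    [[0,-0.007,0.006,0,0,0],[0,-0.007,0.007,0,0,0],[0,-0.006,0.008,0,0,0],[0,-0.006,0.007,0,0,0],[0,-0.006,0.008,0,0,0],[0,-0.005,0.009,0,0,0],[0,-0.004,0.008,0,0,0],[0,-0.005,0.009,0,0,0],[0,0,0,0,0,0]],
  ],
)

```text
time: 21.1
ee_pos: [0.4781, 0.4548, 0.2509]
eef_rot: [-0.706, -0.034, 0.033, 0.707]
ft_force: [5.0, 5.2, -2.9]
width: 0.0118
```

```bash
python3 arc.py
```

```text
t 21.1 p [0.4781 0.4548 0.2509] F [ 5.   5.2 -2.9] T [ 0.88 -1.01  0.04] w 0.0118
x [0.995 0.095 0.001] y [ 0.001  0.001 -1.   ] z [-0.095  0.995  0.001]
q [-0.901  0.388  0.1    1.28  -0.038  1.474 -0.709]
x off -0.00023157243858025494 r 0.16790138856719278 q 1.1741434272033593
```

Call:
arm_command(
  targets=[
    [[0,-0.003,0.009,0,0,0],[0,-0.003,0.009,0,0,0],[0,-0.003,0.01,0,0,0],[0,-0.002,0.009,0,0,0],[0,-0.001,0.01,0,0,0],[0,-0.001,0.01,0,0,0],[0,0,0.009,0,0,0],[0,0,0.002,0,0,0],[0,0,0,0,0,0],[0,0,0,0,0,0]],
  ],
)

```text
time: 21.93
ee_pos: [0.4716, 0.5207, 0.2633]
eef_rot: [0.706, 0.033, -0.033, -0.706]
ft_force: [0.5, 0.1, 0.9]
width: 0.0006
```

```bash
python3 arc.py;  python3 - <<'E'
from h import *
c=shot("wrist","w14");s=shot("scene","s14"); crop(s,60,30,260,180,4,"s14c")
E
```

```text
t 21.93 p [0.4716 0.5207 0.2633] F [0.5 0.1 0.9] T [-0.08 -0.02 -0.02] w 0.0006
x [ 0.996  0.094 -0.   ] y [-0. -0. -1.] z [-0.094  0.996 -0.   ]
q [-0.956  0.49   0.09   1.112 -0.042  1.541 -0.781]
x off -0.0005455638057577042 r 0.1673235714228921 q 1.5788911749166628
```

View pics/w14.png

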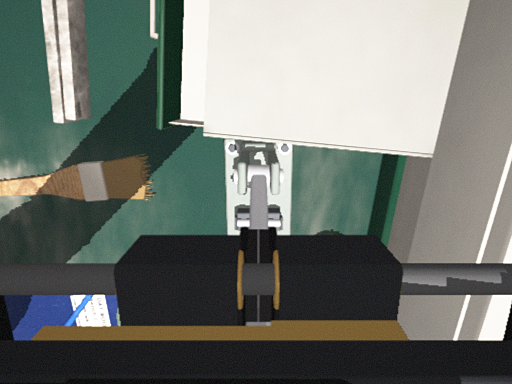

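View pics/s14c.png

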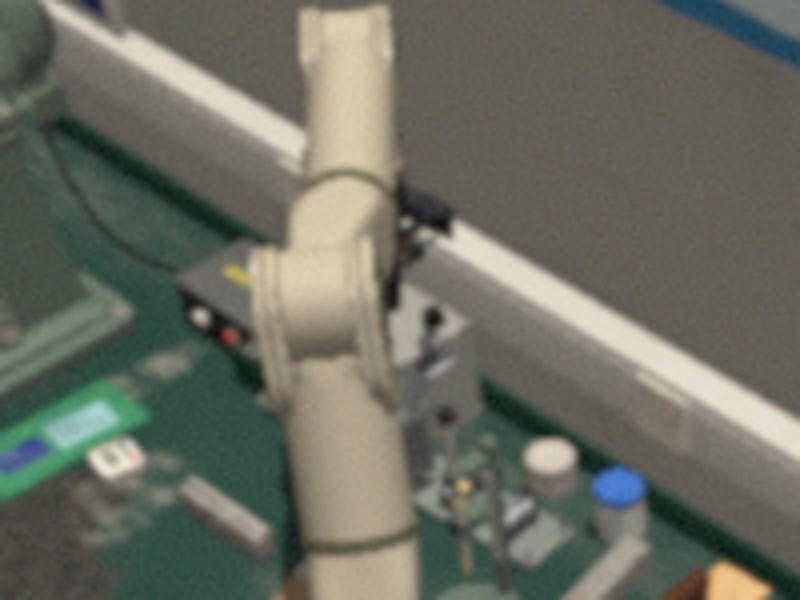

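```bash
cat > ballq.py <<'E'
from h import *
def bq(c,uv):
    o=np.array([.4843,.390,0]);a=np.radians(5.3); n=np.array([np.cos(a),np.sin(a),0])
    p,d=ray(c,uv); X=p+d*((o-p)@n)/(d@n); yj=(X-o)@np.array([-np.sin(a),np.cos(a),0])
    print("ball",X,"yj",yj,"r",np.hypot(.13-yj,X[2]-.115),"q",np.arctan2(X[2]-.115,.13-yj))
E
python3 - <<'E'
from ballq import *
bq(load("s14"),(168,109.5))
E
```

```text
ball [0.47900917 0.44703346 0.30197166] yj 0.05727834334648968 r 0.20061615301863814 q 1.1998564638889944
```

Call:
arm_command(
  targets=[
    [[0,-0.03,0,0,0,0],[0,-0.04,0,0,0,0],[0,-0.035,0,0,0,0],[0,0,-0.03,0,0,0],[0,0,-0.04,0,0,0],[0,0,-0.04,0,0,0],[0,0,-0.02,0,0,0],[0,0,0,0,0,0],[0,0,0,0,0,0]],
  ],
)

```text
time: 22.78
ee_pos: [0.4844, 0.3898, 0.3697]
eef_rot: [-0.706, -0.033, 0.032, 0.707]
ft_force: [-0.5, 0.6, 0.0]
width: 0.0005
```

```bash
python3 arc.py;  python3 - <<'E'
from h import *
c=shot("wrist","w15");s=shot("scene","s15"); crop(s,60,30,260,180,4,"s15c")
E
```

```text
t 22.78 p [0.4844 0.3898 0.3697] F [-0.5  0.6  0. ] T [0.   0.09 0.01] w 0.0005
x [0.996 0.092 0.001] y [ 0.001  0.001 -1.   ] z [-0.092  0.996  0.001]
q [-0.843  0.3    0.127  1.153 -0.038  1.69  -0.634]
x off 8.513547488665819e-05 r 0.3030852906403652 q 1.1266792664020049
```

View pics/w15.png

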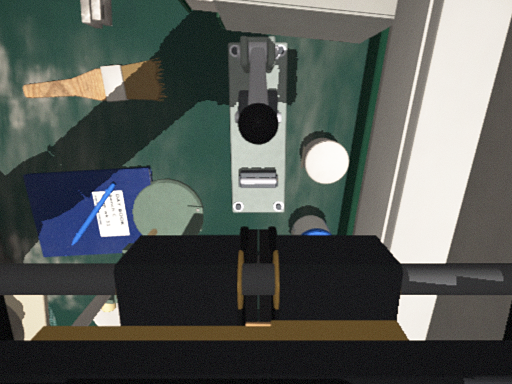

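View pics/s15c.png

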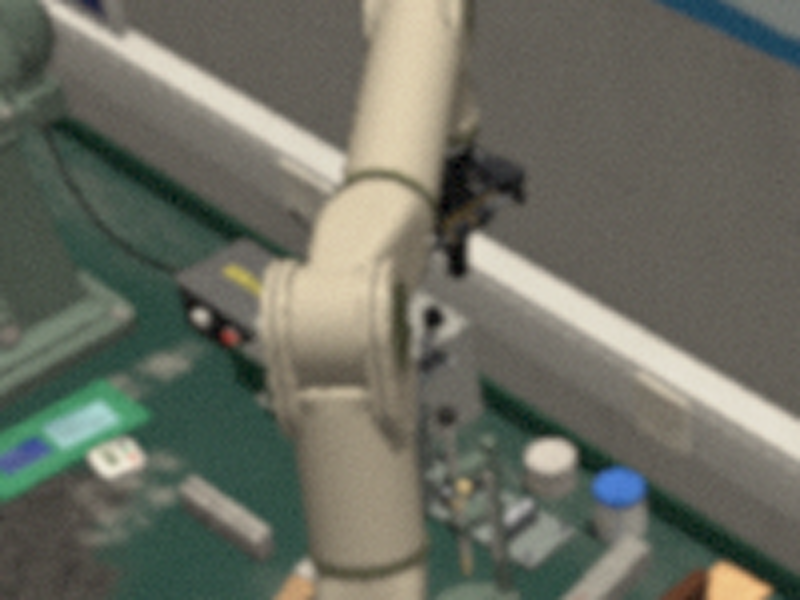

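Call:
arm_command(
  targets=[
    [[0,0.03,0,0,0,0],[0,0.035,0,0,0,0],[0,0.02,0,0,0,0],[0,0,0,0,0,0],[0,0,0.015,0,0,0],[0,0,0.015,0,0,0],[0,0,0.015,0,0,0],[0,0,0.015,0,0,0],[0,0,0.015,0,0,0],[0,0,0.015,0,0,0],[0,0,0.01,0,0,0],[0,0,0,0,0,0]],
  ],
)

```text
time: 23.88
ee_pos: [0.4734, 0.4938, 0.284]
eef_rot: [-0.706, -0.035, 0.034, 0.707]
ft_force: [0.3, -0.5, -0.5]
width: 0.0007
```

```bash
python3 arc.py;  python3 - <<'E'
from h import *
c=shot("wrist","w16");s=shot("scene","s16"); crop(s,60,30,260,180,4,"s16c")
E
```

```text
t 23.88 p [0.4734 0.4938 0.284 ] F [ 0.3 -0.5 -0.5] T [-0.06  0.03  0.04] w 0.0007
x [0.995 0.097 0.   ] y [-0.     0.001 -1.   ] z [-0.097  0.995  0.001]
q [-0.931  0.442  0.089  1.137 -0.039  1.563 -0.752]
x off -0.001305190729713782 r 0.18972590356196598 q 1.4351985352132222
```

View pics/w16.png

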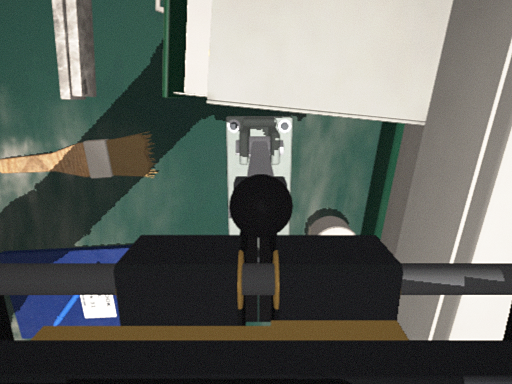

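View pics/s16c.png

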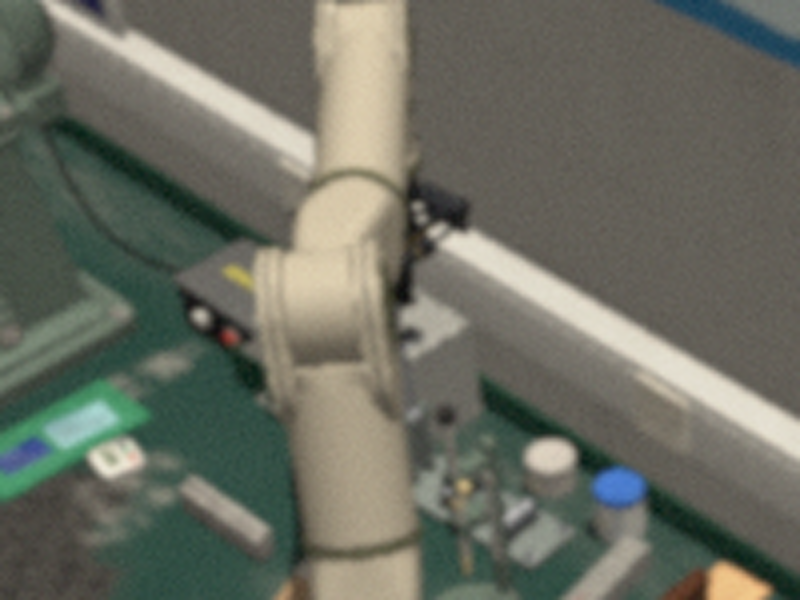

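```bash
python3 - <<'E'
from ballq import *
c=load("w16"); 
o,d=ray(c,(261,206)); a=np.radians(5.3); H=np.array([.4723,.5194,.115]);ey=np.array([-np.sin(a),np.cos(a),0])
for q in (1.2,1.3,1.4,1.45,1.5,1.55,1.6,1.7,1.75): print(q,np.round(proj(c,H-.205*np.cos(q)*ey+[0,0,.205*np.sin(q)]),1))
E
```

```text
1.2 [260.1 323. ]
1.3 [260.4 299.5]
1.4 [260.7 270. ]
1.45 [260.9 253. ]
1.5 [261.  234.6]
1.55 [261.2 214.9]
1.6 [261.3 194. ]
1.7 [261.6 149.7]
1.75 [261.8 126.8]
```

Call:
arm_command(
  targets=[
    [[0,0,0.008,0,0,0],[0,0,0.008,0,0,0],[0,0,0,0,0,0],[0,0,-0.02,0,0,0],[0,0,-0.04,0,0,0],[0,-0.02,-0.03,0,0,0],[0,-0.03,0,0,0,0],[0,-0.04,0,0,0,0],[0,-0.04,0,0,0,0],[0,-0.02,0,0,0,0],[0,0,0,0,0,0]],
  ],
  hand=1,
)

```text
time: 24.9
ee_pos: [0.4817, 0.4182, 0.4393]
eef_rot: [-0.704, -0.036, 0.032, 0.708]
ft_force: [-0.0, -0.5, -0.2]
width: 0.0661
```

```bash
 python3 - <<'E'
from ballq import *
st()
c=shot("wrist","w17")
a=np.radians(5.3); H=np.array([.4723,.5194,.115]);ey=np.array([-np.sin(a),np.cos(a),0])
for q in (1.2,1.5,1.55,1.6,1.65,1.7,1.75): print(q,np.round(proj(c,H-.205*np.cos(q)*ey+[0,0,.205*np.sin(q)]),1))
E
```

```text
t 24.9 p [0.4817 0.4182 0.4393] F [-0.  -0.5 -0.2] T [-0.1   0.05 -0.08] w 0.0661
x [0.995 0.095 0.006] y [ 0.005  0.006 -1.   ] z [-0.095  0.995  0.006]
q [-0.863  0.372  0.126  0.913 -0.048  1.85  -0.664]
1.2 [257.5 150.8]
1.5 [257.6  84.3]
1.55 [257.7  71.8]
1.6 [257.7  59. ]
1.65 [257.7  46.1]
1.7 [257.7  33.2]
1.75 [257.7  20.3]
```

View pics/w17.png

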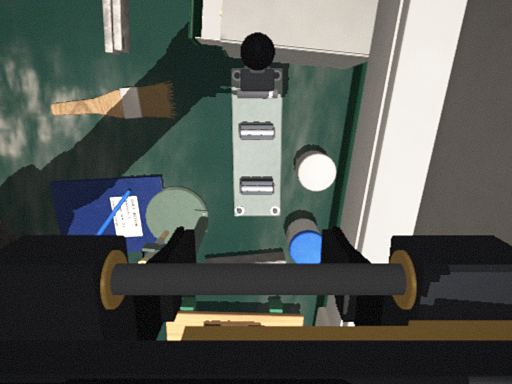

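```bash
 python3 - <<'E'
from h import *
c=load("w17"); crop(c,210,100,310,225,5,"w17a")
E
```

```text
(no output)
```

View pics/w17a.png

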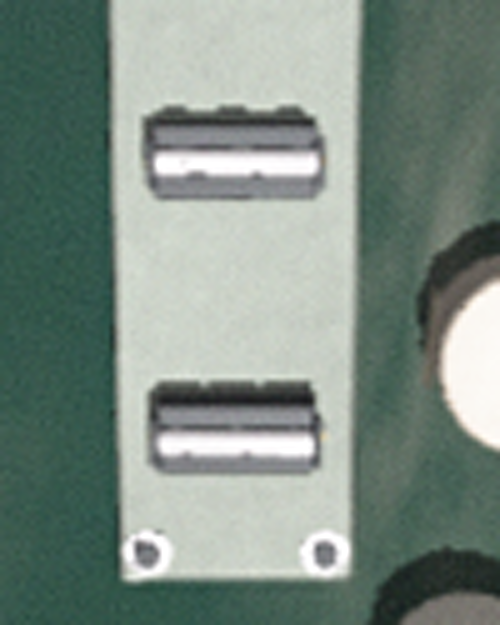

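```bash
 python3 - <<'E'
from h import *
c=load("w17"); A=lambda u,v:((u+.5)/5-.5+210,(v+.5)/5-.5+100)
for du in (0,4):
    m1=onz(c,A(235.5,160+du),.038)[:2];m2=onz(c,A(236,436+du),.038)[:2];d=m1-m2
    print(m1,m2,(m1+m2)/2,np.linalg.norm(d),np.degrees(np.arctan2(-d[0],d[1])))
E1=onz(c,A(120,580),.012)[:2];E2=onz(c,A(350,578),.012)[:2];E3=onz(c,A(360,0),.012)[:2];E4=onz(c,A(110,0),.012)[:2]
for p,q in((E1,E2),(E2,E3),(E1,E4)):
    d=q-p;print(np.linalg.norm(d),np.degrees(np.arctan2(d[1],d[0])))
print((E1+E2)/2)
E
```

```text
[0.4793618  0.44024653] [0.48874169 0.34229289] [0.48405175 0.39126971] 0.09840171932101538 5.469877807712132
[0.47948946 0.4388871 ] [0.48888125 0.34080802] [0.48418536 0.38984756] 0.09852772373483139 5.469812024872807
0.08883111972655473 5.843840794120212
0.21499797481043265 95.46549478905291
0.215654698388448 95.25139030152341
[0.49436559 0.27896659]
```

Call:
arm_command(
  targets=[
    [[0,0,-0.02,0,0,0],[0,0,-0.04,0,-3,0],[0,0,-0.04,0,0,0],[0,0,-0.04,0,0,0],[0,0,-0.04,0,0,0],[0,0,-0.04,0,0,0],[0,0,-0.02,0,0,0],[0,0,0,0,-7,0],[0,0,0,0,-7,0],[0,0,0,0,-7,0],[0,0,0,0,-7,0],[0,0,0,0,-7,0]],
  ],
)

```text
time: 25.95
ee_pos: [0.513, 0.1799, 0.4323]
eef_rot: [-0.656, -0.263, 0.264, 0.656]
ft_force: [-0.1, 0.7, -0.3]
width: 0.087
```

Call:
arm_command(
  targets=[
    [[0,0.02,0,0,-7,0],[0,0.03,0,0,-7,0],[0,0.03,0,0,-7,0],[0,0.02,0,0,-7,0],[0,0,0,0,-7,0],[0,0,0,0,-7,0],[0,0,0,0,-7,0],[0,0,0,0,-7,0],[0,0,0,0,0,0],[0,0,0,0,0,0]],
  ],
)

```text
time: 26.78
ee_pos: [0.5129, 0.1797, 0.3326]
eef_rot: [-0.458, -0.538, 0.539, 0.459]
ft_force: [-0.9, -0.4, -0.0]
width: 0.0872
```

```bash
 python3 - <<'E'
from h import *
plan((.495,.169,.34),100.6)
c=shot("wrist","w18")
E
```

```text
t 26.78 p [0.5129 0.1797 0.3326] F [-0.9 -0.4 -0. ] T [ 0.06 -0.03 -0.06] w 0.0872
x [-0.16   0.987 -0.   ] y [-0.001 -0.    -1.   ] z [-0.987 -0.16   0.001]
q [-0.532  0.112  0.124  1.449 -0.014  1.583  1.322]
d world [-0.0179 -0.0107  0.0074]
heading 99.21
turn about y: -1.39
shift after turn x,y,z: [-0.0072 -0.0074  0.0196]
```

View pics/w18.png

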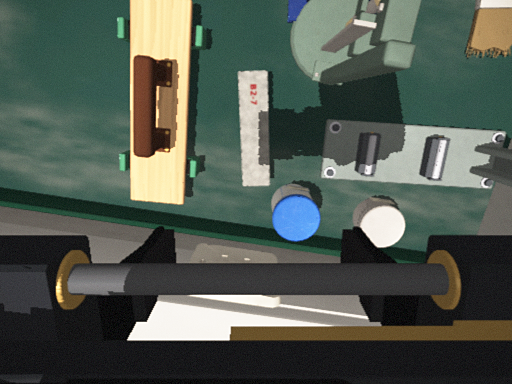

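```bash
 python3 - <<'E'
from h import *
c=load("w18"); crop(c,215,55,295,200,4,"w18a")
E
```

```text
(no output)
```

View pics/w18a.png

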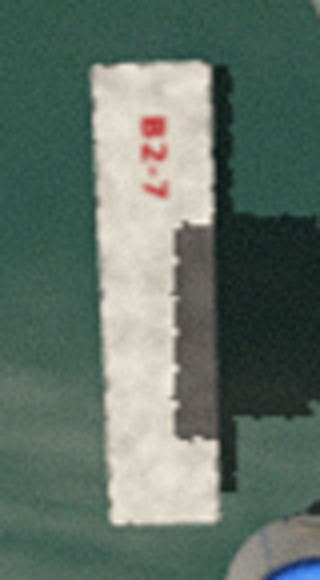

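```bash
 python3 - <<'E'
from h import *
c=load("w18"); A=lambda u,v:((u+.5)/4-.5+215,(v+.5)/4-.5+55)
P=np.array([onz(c,A(*q),.04)[:2] for q in((92,66),(211,63),(218,522),(109,522))])
print(P,P.mean(0))
for i in range(4):
    d=P[(i+1)%4]-P[i];print(np.linalg.norm(d),np.degrees(np.arctan2(d[1],d[0])))
E
```

```text
[[0.40749918 0.13481292]
 [0.40018513 0.17412779]
 [0.55644226 0.20320851]
 [0.56284105 0.16365266]] [0.4817419  0.16895047]
0.03998943178444151 100.53869800913913
0.15894017126049023 10.542593892919642
0.04007006361087635 -80.81109294710286
0.15799628667912213 -169.4825910416981
```

Call:
arm_command(
  targets=[
    [[0,0.02,0,0,-1.3,0],[-0.006,0.04,0.018,0,0,0],[0,0.04,0,0,0,0],[0,0.04,0,0,0,0],[0,0.04,0,0,0,0],[0,0.04,0,0,0,0],[0,0.03,0,0,0,0],[0,0.02,0,0,0,0],[0,0,0,0,0,0],[0,0,0,0,0,0]],
  ],
)

```text
time: 27.67
ee_pos: [0.4971, 0.1708, 0.0656]
eef_rot: [-0.451, -0.543, 0.545, 0.452]
ft_force: [-0.0, -0.6, 0.4]
width: 0.0871
```

```bash
 python3 - <<'E'
from h import *
plan((.4962,.1707,.006),100.5)
c=shot("wrist","w19")
E
```

```text
t 27.67 p [0.4971 0.1708 0.0656] F [-0.  -0.6  0.4] T [ 0.04 -0.    0.02] w 0.0871
x [-0.184  0.983 -0.   ] y [-0.002 -0.001 -1.   ] z [-0.983 -0.184  0.002]
q [-0.516  0.232  0.11   1.882 -0.029  1.031  1.362]
d world [-0.0009 -0.0001 -0.0596]
heading 100.59
turn about y: 0.09
shift after turn x,y,z: [0.0001 0.0596 0.0009]
```

View pics/w19.png

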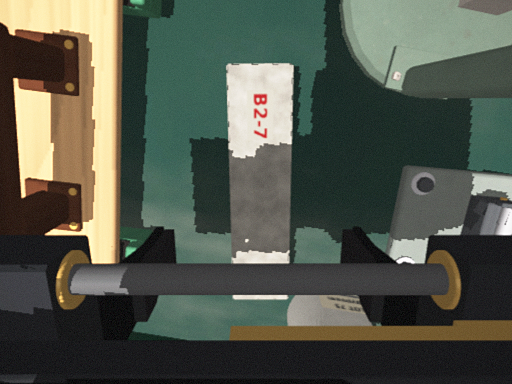

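```bash
 python3 - <<'E'
from h import *
c=load("w19"); s=c["state"];R=Ro.from_quat(s["eef_rot"]).as_matrix()
P=np.array([onz(c,q,.04) for q in((227,65),(293,65),(289,298),(233,298))])
L=(P-np.array(s["ee_pos"]))@R; print(np.round(L,4), L.mean(0))
E
```

```text
[[-0.0184  0.0257  0.0938]
 [ 0.0207  0.0257  0.0938]
 [ 0.0222  0.0254 -0.063 ]
 [-0.018   0.0254 -0.063 ]] [0.00163402 0.02557829 0.01539781]
```

Call:
arm_command(
  targets=[
    [[0,0.02,0,0,0,0],[0,0.02,0,0,0,0],[0,0.012,0,0,0,0],[0,0.007,0,0,0,0],[0,0,0,0,0,0],[0,0,0,0,0,0]],
  ],
)

```text
time: 28.22
ee_pos: [0.4983, 0.1712, 0.0078]
eef_rot: [0.451, 0.545, -0.544, -0.451]
ft_force: [-0.5, 0.1, 0.6]
width: 0.0869
```

Call:
arm_command(
  targets=[
    [[0,0,0,0,0,0],[0,0,0,0,0,0],[0,0,0,0,0,0],[0,0,0,0,0,0],[0,0,0,0,0,0],[0,0,0,0,0,0],[0,0,0,0,0,0],[0,0,0,0,0,0],[0,0,0,0,0,0],[0,0,0,0,0,0],[0,0,0,0,0,0],[0,0,0,0,0,0]],
  ],
  hand=0,
  grip_force=60,
)

```text
time: 29.22
ee_pos: [0.4978, 0.1713, 0.007]
eef_rot: [0.451, 0.545, -0.544, -0.451]
ft_force: [-1.3, 2.4, 0.3]
width: 0.0391
```

```bash
 python3 - <<'E'
from h import *
st()
E
```

```text
t 29.22 p [0.4978 0.1713 0.007 ] F [-1.3  2.4  0.3] T [0.48 0.02 0.02] w 0.0391
x [-0.186  0.983  0.   ] y [ 0.  0. -1.] z [-0.983 -0.186 -0.   ]
q [-0.51   0.311  0.105  1.925 -0.041  0.906  1.373]
```

Call:
arm_command(
  targets=[
    [[0,-0.01,0,0,0,0],[0,-0.02,0,0,0,0],[0,-0.03,0,0,0,0],[0,-0.04,0,0,0,0],[0,-0.04,0,0,0,0],[0,-0.04,0,0,0,0],[0,-0.04,0,0,0,0],[0,-0.04,0,0,0,0],[0,-0.03,0,0,0,0],[0,0,0,0,0,0]],
  ],
)

```text
time: 30.05
ee_pos: [0.4995, 0.1711, 0.3039]
eef_rot: [0.453, 0.547, -0.542, -0.45]
ft_force: [0.1, 1.0, -5.6]
width: 0.0393
```

Call:
arm_command(
  targets=[
    [[0,0,0,0,4,0],[0,0,0,0,7,0],[0,0,0,0,7,0],[0,0,0,0,7,0],[0,0,0,0,7,0],[0,0,0,0,7,0],[0,0,0,0,7,0],[0,0,0,0,7,0],[0,0,0,0,7,0],[0,0,0,0,7,0],[0,0,0,0,7,0],[0,0,0,0,7,0]],
  ],
)

```text
time: 31.05
ee_pos: [0.4969, 0.1702, 0.2954]
eef_rot: [0.697, 0.118, -0.12, -0.697]
ft_force: [-0.4, 0.7, -5.0]
width: 0.039
```

Call:
arm_command(
  targets=[
    [[0,0,0,0,7,0],[0,0,0,0,7,0],[0,0,0,0,0.3,0],[0,0,0,0,0,0],[0,0,0,0,0,0],[0,0,0,0,0,0]],
  ],
)

```text
time: 31.55
ee_pos: [0.4975, 0.1708, 0.2965]
eef_rot: [0.706, 0.034, -0.035, -0.706]
ft_force: [0.4, -0.5, -5.8]
width: 0.0391
```

```bash
 python3 - <<'E'
from h import *
a=np.radians(5.4); o=np.array([.4842,.3905]); T=o-.016*np.array([-np.sin(a),np.cos(a)]); print(T)
plan((T[0],T[1],.25),5.4)
c=shot("wrist","w20")
E
```

```text
[0.48570573 0.37457101]
t 31.55 p [0.4975 0.1708 0.2965] F [ 0.4 -0.5 -5.8] T [-0.11  0.07  0.01] w 0.0391
x [ 0.995  0.097 -0.001] y [-0.001 -0.    -1.   ] z [-0.097  0.995 -0.   ]
q [-0.584  0.072  0.177  1.566 -0.013  1.505 -0.308]
d world [-0.0118  0.2038 -0.0465]
heading 5.59
turn about y: 0.19
shift after turn x,y,z: [0.0074 0.0465 0.204 ]
```

View pics/w20.png

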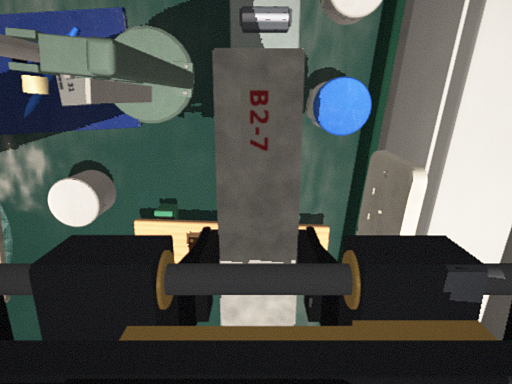

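```bash
cat > held.py <<'E'
from h import *
def held(c,pts):
    s=c["state"];R=Ro.from_quat(s["eef_rot"]).as_matrix(); p=np.array(s["ee_pos"])
    L=[]
    for q in pts:
        o,d=ray(c,q); o=R.T@(o-p); d=R.T@d; L.append(o+d*(-.033-o[1])/d[1])
    L=np.array(L); print(np.round(L,4)); print("mean",np.round(L.mean(0),4)); 
    for i,j in((0,3),(1,2)): d=L[i]-L[j]; print("len",np.linalg.norm(d),"ang dev deg",np.degrees(np.arctan2(d[0],d[2])))
E
python3 - <<'E'
from held import *
c=load("w20"); held(c,[(212,49),(305,49),(296,325),(220,325)])
E
```

```text
[[-0.0195 -0.033   0.0946]
 [ 0.0198 -0.033   0.0945]
 [ 0.0201 -0.033  -0.0418]
 [-0.0204 -0.033  -0.0418]]
mean [ 0.     -0.033   0.0264]
len 0.13639987208191548 ang dev deg 0.36669650225524913
len 0.13636549778599144 ang dev deg -0.1321782467034529
```

Call:
arm_command(
  targets=[
    [[0,0,0.02,0,0.2,0],[0,0,0.04,0,0,0],[0,0,0.04,0,0,0],[0,0,0.04,0,0,0],[0.007,0.01,0.04,0,0,0],[0,0.02,0.024,0,0,0],[0,0.02,0,0,0,0],[0,0,0,0,0,0],[0,0,0,0,0,0],[0,0,0,0,0,0]],
  ],
)

```text
time: 32.43
ee_pos: [0.4871, 0.3737, 0.2484]
eef_rot: [-0.706, -0.032, 0.031, 0.707]
ft_force: [-0.1, -0.5, -5.5]
width: 0.0391
```

```bash
python3 - <<'E'
from h import *
plan((.4857,.3746,.12),5.4)
c=shot("wrist","w21"); s=shot("scene","s21"); crop(s,60,30,260,180,4,"s21c")
E
```

```text
t 32.43 p [0.4871 0.3737 0.2484] F [-0.1 -0.5 -5.5] T [-0.2  -0.04  0.01] w 0.0391
x [0.996 0.09  0.001] y [ 0.001  0.001 -1.   ] z [-0.09   0.996  0.   ]
q [-0.773  0.283  0.055  1.419 -0.015  1.438 -0.628]
d world [-0.0014  0.0009 -0.1284]
heading 5.16
turn about y: -0.24
shift after turn x,y,z: [-0.0013  0.1284  0.001 ]
```

View pics/w21.png

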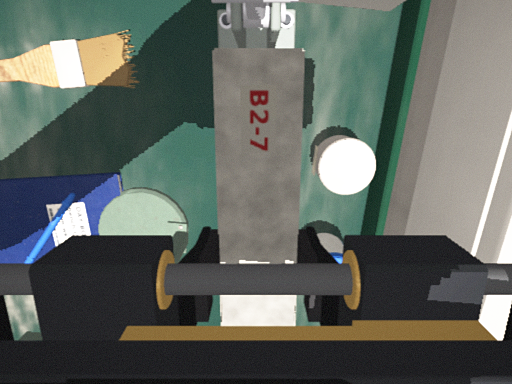

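View pics/s21c.png

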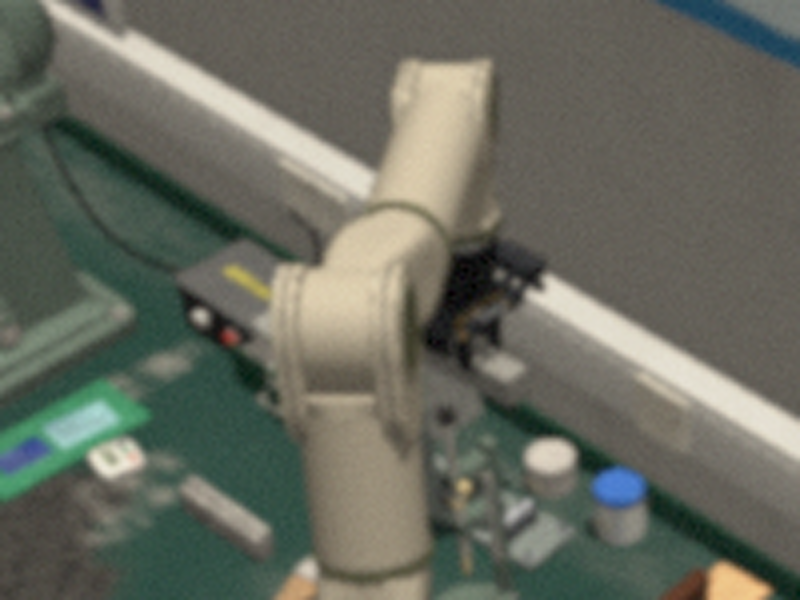

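Call:
arm_command(
  targets=[
    [[-0.0015,0.02,0.001,0,-0.2,0],[0,0.03,0,0,0,0],[0,0.03,0,0,0,0],[0,0.03,0,0,0,0],[0,0.02,0,0,0,0],[0,0,0,0,0,0],[0,0,0,0,0,0],[0,0,0,0,0,0]],
  ],
)

```text
time: 33.2
ee_pos: [0.4858, 0.3761, 0.1196]
eef_rot: [-0.705, -0.034, 0.032, 0.707]
ft_force: [0.4, 0.5, -5.0]
width: 0.039
```

```bash
python3 - <<'E'
from h import *
plan((.4856,.3745,.049),5.4)
c=shot("wrist","w22"); s=shot("top","t22"); crop(s,60,130,220,250,5,"t22c")
E
```

```text
t 33.2 p [0.4858 0.3761 0.1196] F [ 0.4  0.5 -5. ] T [-0.14 -0.01  0.  ] w 0.039
x [0.996 0.094 0.003] y [ 0.003  0.002 -1.   ] z [-0.094  0.996  0.002]
q [-0.769  0.355  0.044  1.597 -0.017  1.185 -0.627]
d world [-0.0002 -0.0016 -0.0706]
heading 5.39
turn about y: -0.01
shift after turn x,y,z: [-0.0004  0.0706 -0.0016]
```

View pics/w22.png

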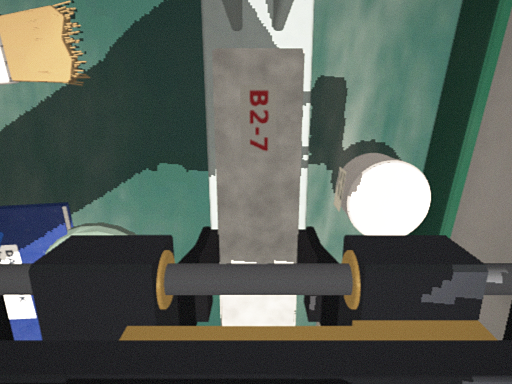

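View pics/t22c.png

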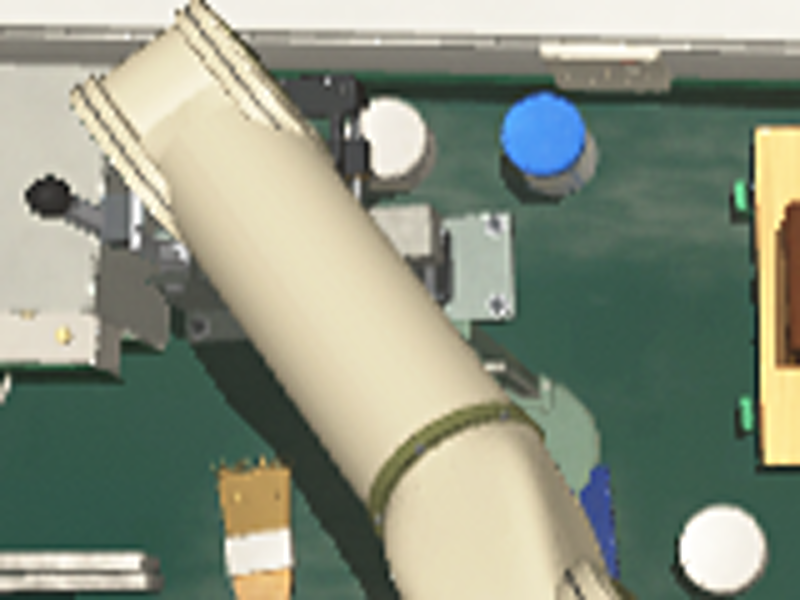

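Call:
arm_command(
  targets=[
    [[0,0.02,-0.0015,0,0,0],[0,0.02,0,0,0,0],[0,0.01,0,0,0,0],[0,0.01,0,0,0,0],[0,0,0,0,0,0],[0,0,0,0,0,0],[0,0,0,0,0,0]],
  ],
)

```text
time: 33.88
ee_pos: [0.4853, 0.3746, 0.0582]
eef_rot: [-0.706, -0.034, 0.033, 0.707]
ft_force: [0.4, -0.3, -5.0]
width: 0.0389
```

```bash
python3 - <<'E'
from h import *
plan((.4856,.3745,.049),5.4)
E
```

```text
t 33.88 p [0.4853 0.3746 0.0582] F [ 0.4 -0.3 -5. ] T [-0.12  0.04  0.03] w 0.0389
x [0.996 0.094 0.001] y [ 0.001  0.001 -1.   ] z [-0.094  0.996  0.001]
q [-0.765  0.413  0.041  1.657 -0.019  1.07  -0.623]
d world [ 0.0003 -0.0001 -0.0092]
heading 5.42
turn about y: 0.02
shift after turn x,y,z: [ 0.0003  0.0092 -0.0001]
```

Call:
arm_command(
  targets=[
    [[0,0.004,0,0,0,0],[0,0.003,0,0,0,0],[0,0,0,0,0,0],[0,0,0,0,0,0],[0,0,0,0,0,0]],
  ],
)

```text
time: 34.3
ee_pos: [0.4847, 0.374, 0.0501]
eef_rot: [-0.706, -0.033, 0.033, 0.706]
ft_force: [-1.1, -0.6, -5.3]
width: 0.0389
```

Call:
arm_command(
  targets=[
    [[0,0.002,0,0,0,0],[0,0,0,0,0,0],[0,0,0,0,0,0],[0,0,0,0,0,0]],
  ],
)

```text
time: 34.63
ee_pos: [0.485, 0.3743, 0.0489]
eef_rot: [-0.706, -0.034, 0.033, 0.707]
ft_force: [-1.9, -3.5, 6.0]
width: 0.0392
```

```bash
python3 - <<'E'
from h import *
plan((.4856,.3745,.049),5.4)
E
```

```text
t 34.63 p [0.485  0.3743 0.0489] F [-1.9 -3.5  6. ] T [-0.71  0.74  0.05] w 0.0392
x [0.996 0.094 0.001] y [ 0.001  0.001 -1.   ] z [-0.094  0.996  0.001]
q [-0.764  0.422  0.04   1.665 -0.019  1.053 -0.623]
d world [0.0006 0.0002 0.0001]
heading 5.41
turn about y: 0.01
shift after turn x,y,z: [ 0.0006 -0.0001  0.0002]
```

Call:
arm_command(
  targets=[
    [[0,0,0,0,0,0],[0,0,0,0,0,0],[0,0,0,0,0,0],[0,0,0,0,0,0],[0,0,0,0,0,0],[0,0,0,0,0,0],[0,0,0,0,0,0]],
  ],
  hand=0.7,
)

```text
time: 35.22
ee_pos: [0.4847, 0.374, 0.0479]
eef_rot: [-0.706, -0.033, 0.033, 0.706]
ft_force: [0.6, -0.4, 0.2]
width: 0.0604
```

Call:
arm_command(
  targets=[
    [[0,-0.01,0,0,0,0],[0,-0.02,0,0,0,0],[0,-0.03,0,0,0,0],[0,-0.04,0,0,0,0],[0,-0.04,0,0,0,0],[0,-0.04,0,0,0,0],[0,-0.04,0,0,0,0],[0,-0.04,0,0,0,0],[0,-0.04,0,0,0,0],[0,-0.04,0,0,0,0],[0,-0.03,0,0,0,0],[0,0,0,0,0,0]],
  ],
)

```text
time: 36.22
ee_pos: [0.4852, 0.3743, 0.426]
eef_rot: [-0.704, -0.036, 0.031, 0.709]
ft_force: [0.6, 0.5, 0.9]
width: 0.061
```

```bash
python3 - <<'E'
from h import *
st()
c=shot("wrist","w23"); crop(c,200,60,320,240,4,"w23a"); crop(c,190,60,330,170,5,"w23b"); crop(c,190,150,330,250,5,"w23c")
E
```

```text
t 36.22 p [0.4852 0.3743 0.426 ] F [0.6 0.5 0.9] T [-0.04  0.07  0.01] w 0.061
x [0.996 0.094 0.008] y [ 0.008  0.007 -1.   ] z [-0.094  0.996  0.006]
q [-0.781  0.295  0.071  1.039 -0.021  1.797 -0.624]
```

View pics/w23.png

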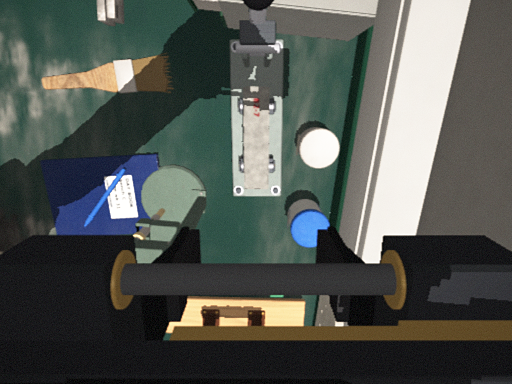

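View pics/w23b.png

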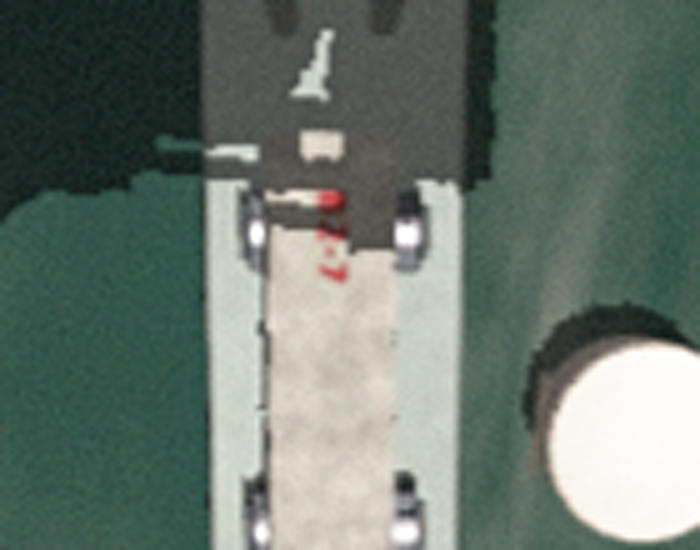

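View pics/w23c.png

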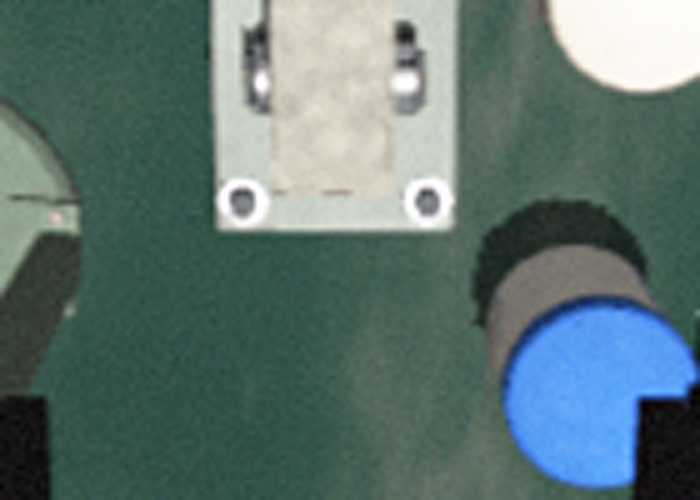

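```bash
python3 - <<'E'
from h import *
c=load("w23")
Bq=lambda u,v:((u+.5)/5-.5+190,(v+.5)/5-.5+60)
C=lambda u,v:((u+.5)/5-.5+190,(v+.5)/5-.5+150)
a=np.radians(5.4);o=np.array([.4842,.3895]);ex=np.array([np.cos(a),np.sin(a)]);ey=np.array([-np.sin(a),np.cos(a)])
def J(q,z): p=onz(c,q,z)[:2]-o; return np.round([p@ex*1000,p@ey*1000],1)
print("near end",J(C(270,191),.082),J(C(391,191),.082))
print("edges up",J(Bq(268,260),.082),J(Bq(396,260),.082))
print("edges lo",J(Bq(269,540),.082),J(Bq(394,540),.082))
print("far end",J(Bq(330,138),.082))
print("roller L/R upper",J(Bq(240,232),.038),J(Bq(428,232),.038)); print("lower",J(C(244,73),.038),J(C(428,73),.038))
print("plate up",J(Bq(205,200),.012),J(Bq(465,200),.012),"lo",J(C(216,180),.012),J(C(457,180),.012))
E
python3 - <<'E'
import sys; sys.path.insert(0,'.')
import os; os.chdir('.')
from h import *
c=load("w23"); im=cv2.resize(c["pixels"][60:130,220:300],None,fx=8,fy=8,interpolation=cv2.INTER_CUBIC); im=np.clip(im.astype(float)*2.0,0,255).astype(np.uint8); cv2.imwrite("pics/w23d.png",im)
E
```

```text
near end [-21.5 -78.3] [ 18.  -78.4]
edges up [-20.7  42.4] [18.6 42.4]
edges lo [-21.4 -44.9] [ 18.7 -45. ]
far end [-1.6 78.2]
roller L/R upper [-31.4  50.2] [30.9 50.1]
lower [-31.6 -47.4] [ 32.2 -47.5]
plate up [-44.6  60.5] [45.  60.4] lo [-43.9 -92.1] [ 45.  -92.3]
```

View pics/w23d.png

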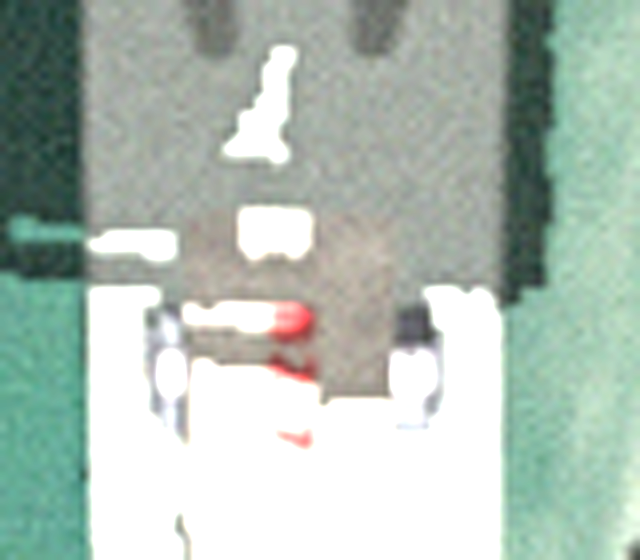

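```bash
python3 - <<'E'
from h import *
t=np.load("top0.npy",allow_pickle=True).item(); s=np.load("scene0.npy",allow_pickle=True).item()
crop(t,10,130,110,215,6,"t0box")
for q in (.10,.15,.2,.25): 
    print(q, onz(s,(177.5,110.75),q), proj(t,onz(s,(177.5,110.75),q)))
w=load("w14"); print([onz(w,(205,135),z) for z in (.1,.15,.2)],[onz(w,(436,156),z) for z in (.1,.15,.2)])
E
```

```text
0.1 [0.67051085 0.61981945 0.1       ] [ 74.73655843 133.61849985]
0.15 [0.62934838 0.56661003 0.15      ] [ 82.2603062  139.86897855]
0.2 [0.58818591 0.51340061 0.2       ] [ 90.319299   146.56412097]
0.25 [0.54702345 0.46019119 0.25      ] [ 98.97276002 153.75312776]
[array([0.41336398, 0.55377162, 0.1       ]), array([0.42070055, 0.55962759, 0.15      ]), array([0.42803712, 0.56548356, 0.2       ])] [array([0.6555418 , 0.55470229, 0.1       ]), array([0.62825039, 0.56042518, 0.15      ]), array([0.60095898, 0.56614808, 0.2       ])]
```

View pics/t0box.png

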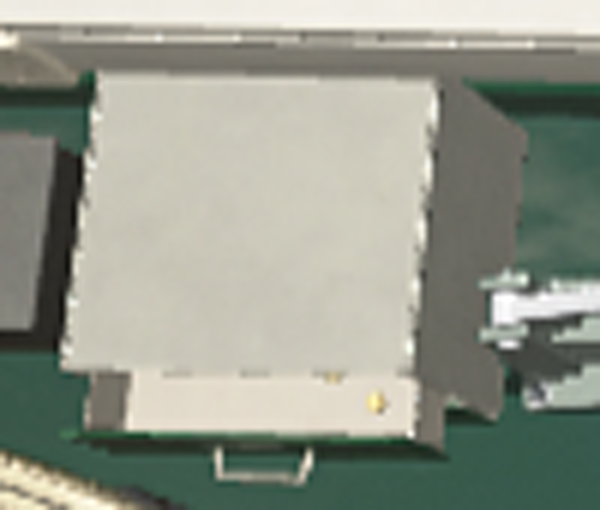

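Call:
arm_command(
  targets=[
    [[0,0,0.025,0,0,0],[0,0,0.04,0,0,0],[0,0,0.04,0,0,0],[0,0,0.04,0,0,0],[0,0,0.04,0,0,0],[0,0,0.015,0,0,0],[0,0,0,0,0,0],[0,0,0,0,0,0],[0,0,0,0,0,0]],
  ],
  hand=0,
  grip_force=20,
)

```text
time: 37.02
ee_pos: [0.4662, 0.5722, 0.4181]
eef_rot: [0.706, 0.033, -0.033, -0.706]
ft_force: [0.6, -0.2, 1.1]
width: 0.009
```

```bash
cat > jf.py <<'E'
from h import *
a=np.radians(5.4);o=np.array([.4842,.3895]);ex=np.array([np.cos(a),np.sin(a)]);ey=np.array([-np.sin(a),np.cos(a)])
def jig():
    s,R=st(); p=np.array(s["ee_pos"])[:2]-o; print("TCP jig x,y",np.round([p@ex,p@ey],4),"z",round(s["ee_pos"][2],4),"head",np.degrees(np.arctan2(R[1,0],R[0,0])))
def ballpix(c,qs):
    for q in qs:
        p=o+ey*(.13-.205*np.cos(q)); print(q,np.round(proj(c,[p[0],p[1],.115+.205*np.sin(q)]),1))
E
python3 - <<'E'
from jf import *
jig(); c=shot("wrist","w24"); ballpix(c,(1.5,1.6,1.65,1.7))
E
```

```text
t 37.02 p [0.4662 0.5722 0.4181] F [ 0.6 -0.2  1.1] T [-0.05  0.05  0.01] w 0.009
x [0.996 0.094 0.   ] y [ 0. -0. -1.] z [-0.094  0.996 -0.   ]
q [-0.963  0.689  0.044  0.484 -0.03   1.969 -0.847]
TCP jig x,y [-0.0008  0.1836] z 0.4181 head 5.369626833846562
1.5 [259.1 257.6]
1.6 [259.1 237.4]
1.65 [259.  226.7]
1.7 [259.  215.7]
```

View pics/w24.png

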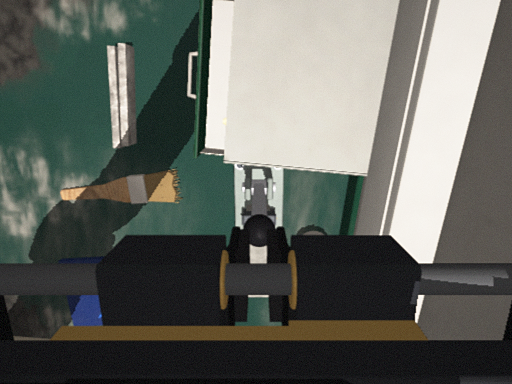

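Call:
arm_command(
  targets=[
    [[0,0.02,0,0,0,0],[0,0.04,0,0,0,0],[0,0.04,0,0,0,0],[0,0.03,0,0,0,0],[0,0,0,0,0,0],[0,0,0,0,0,0]],
  ],
)

```text
time: 37.57
ee_pos: [0.4658, 0.5714, 0.2886]
eef_rot: [0.707, 0.033, -0.033, -0.706]
ft_force: [-0.3, 0.7, 1.7]
width: 0.0006
```

Call:
arm_command(
  targets=[
    [[0,0,-0.01,0,0,0],[0,0,-0.015,0,0,0],[0,0,-0.015,0,0,0],[0,0,-0.015,0,0,0],[0,0,-0.015,0,0,0],[0,0,-0.015,0,0,0],[0,0,-0.015,0,0,0],[0,0,-0.015,0,0,0],[0,0,-0.005,0,0,0],[0,0,0,0,0,0]],
  ],
)

```text
time: 38.4
ee_pos: [0.479, 0.4529, 0.2924]
eef_rot: [-0.705, -0.034, 0.031, 0.708]
ft_force: [1.7, -0.7, 6.9]
width: 0.0005
```

```bash
python3 - <<'E'
from jf import *
jig(); c=shot("wrist","w25"); ballpix(c,(1,1.1,1.2,1.3,1.4,1.5,1.6)); s=shot("scene","s25"); crop(s,60,30,260,180,4,"s25c"); ballpix(s,(1,1.1,1.2,1.3,1.5))
E
```

```text
t 38.4 p [0.479  0.4529 0.2924] F [ 1.7 -0.7  6.9] T [-0.57 -0.24  0.03] w 0.0005
x [0.996 0.092 0.005] y [ 0.005  0.004 -1.   ] z [-0.092  0.996  0.004]
q [-0.855  0.377  0.04   1.207 -0.014  1.552 -0.726]
TCP jig x,y [0.0008 0.0637] z 0.2924 head 5.276056707543529
1 [257.2 290.5]
1.1 [257.1 273.5]
1.2 [257. 251.]
1.3 [256.9 222.4]
1.4 [256.8 187.8]
1.5 [256.6 147.7]
1.6 [256.4 103. ]
1 [174.  114.8]
1.1 [171.1 111.8]
1.2 [168.2 109. ]
1.3 [165.2 106.5]
1.5 [159.1 102.4]
```

View pics/w25.png

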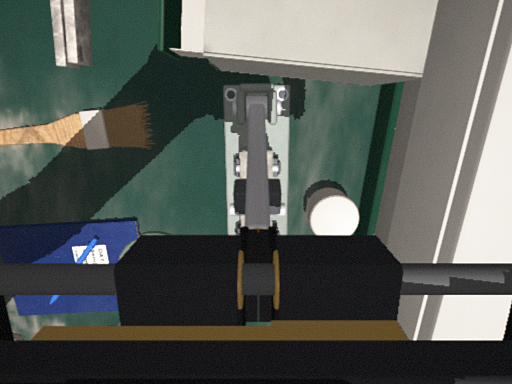

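View pics/s25c.png

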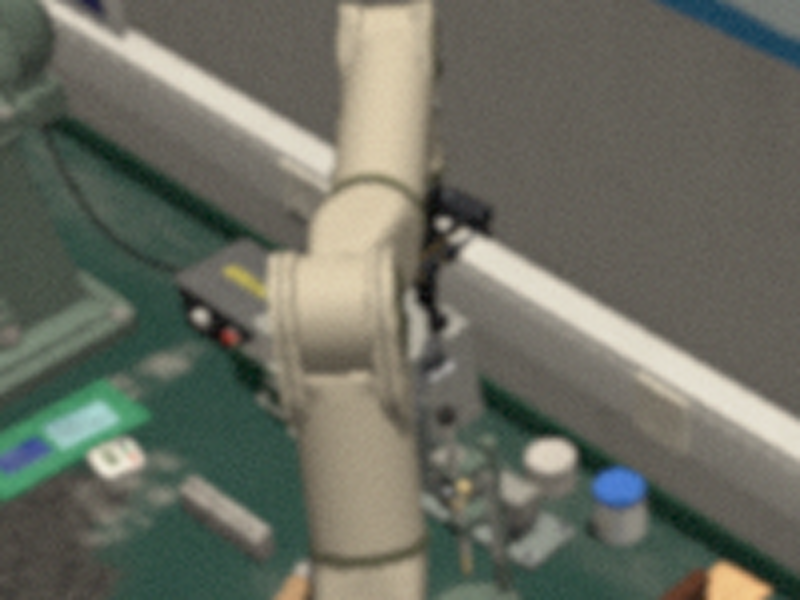

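```bash
python3 - <<'E'
import numpy as np
q=np.arange(1.10,0.049,-.05)
u=.205*np.cos(q)-.0135; y=.13-u+.0095; z=.115+u*np.tan(q)+.008/np.cos(q)
y=np.r_[.0637,y];z=np.r_[.2924,z]
y=np.round(y,3);z=np.round(z,3)
for a,b,c in zip(-np.diff(z),np.diff(y),q): print("%.2f [0, %.3f, %.3f, 0, 0, 0],"%(c,a,b))
print(y[-1],z[-1])
E
```

```text
1.10 [0, 0.003, -0.004, 0, 0, 0],
1.05 [0, 0.004, -0.009, 0, 0, 0],
1.00 [0, 0.004, -0.009, 0, 0, 0],
0.95 [0, 0.004, -0.008, 0, 0, 0],
0.90 [0, 0.006, -0.008, 0, 0, 0],
0.85 [0, 0.005, -0.008, 0, 0, 0],
0.80 [0, 0.006, -0.008, 0, 0, 0],
0.75 [0, 0.007, -0.007, 0, 0, 0],
0.70 [0, 0.007, -0.007, 0, 0, 0],
0.65 [0, 0.007, -0.006, 0, 0, 0],
0.60 [0, 0.008, -0.006, 0, 0, 0],
0.55 [0, 0.008, -0.006, 0, 0, 0],
0.50 [0, 0.008, -0.005, 0, 0, 0],
0.45 [0, 0.008, -0.005, 0, 0, 0],
0.40 [0, 0.009, -0.004, 0, 0, 0],
0.35 [0, 0.009, -0.004, 0, 0, 0],
0.30 [0, 0.009, -0.003, 0, 0, 0],
0.25 [0, 0.009, -0.003, 0, 0, 0],
0.20 [0, 0.010, -0.002, 0, 0, 0],
0.15 [0, 0.009, -0.002, 0, 0, 0],
0.10 [0, 0.010, -0.001, 0, 0, 0],
0.05 [0, 0.009, -0.001, 0, 0, 0],
-0.052 0.133
```

Call:
arm_command(
  targets=[
    [[0,0.003,-0.004,0,0,0],[0,0.004,-0.009,0,0,0],[0,0.004,-0.009,0,0,0],[0,0.004,-0.008,0,0,0],[0,0.006,-0.008,0,0,0],[0,0.005,-0.008,0,0,0],[0,0.006,-0.008,0,0,0],[0,0.007,-0.007,0,0,0],[0,0,0,0,0,0]],
  ],
)

```text
time: 39.25
ee_pos: [0.483, 0.3908, 0.2474]
eef_rot: [0.707, 0.032, -0.033, -0.706]
ft_force: [0.6, 1.1, -0.0]
width: 0.0005
```

```bash
python3 - <<'E'
from jf import *
jig(); c=shot("wrist","w26"); ballpix(c,(.5,.6,.7,.8,.9,1)); s=shot("scene","s26"); crop(s,60,30,260,180,4,"s26c"); ballpix(s,(.5,.6,.7,.8,.9,1))
E
```

```text
t 39.25 p [0.483  0.3908 0.2474] F [ 0.6  1.1 -0. ] T [-0.1   0.06  0.  ] w 0.0005
x [ 0.996  0.093 -0.002] y [-0.001 -0.002 -1.   ] z [-0.093  0.996 -0.002]
q [-0.796  0.303  0.054  1.396 -0.016  1.445 -0.65 ]
TCP jig x,y [-0.0011  0.0014] z 0.2474 head 5.316569676960961
0.5 [259.9 276.6]
0.6 [260.  275.6]
0.7 [260.  271.1]
0.8 [260.1 262. ]
0.9 [260.2 247.1]
1 [260.3 225.1]
0.5 [185.7 131.9]
0.6 [183.8 128.3]
0.7 [181.6 124.8]
0.8 [179.3 121.3]
0.9 [176.7 118. ]
1 [174.  114.8]
```

View pics/w26.png

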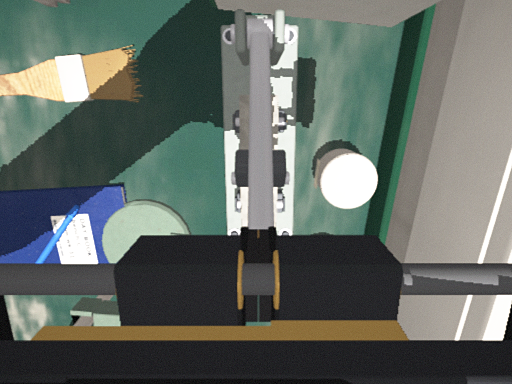

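View pics/s26c.png

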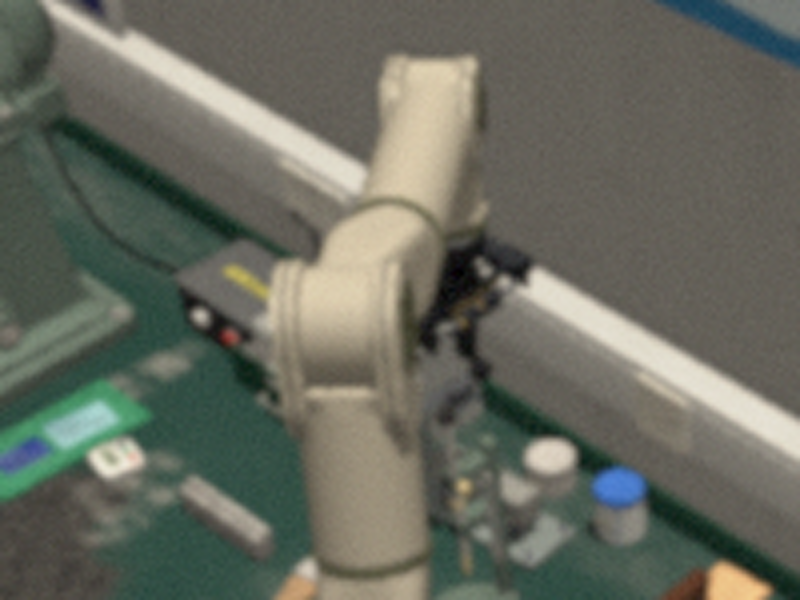

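Call:
arm_command(
  targets=[
    [[0,0.007,-0.007,0,0,0],[0,0.007,-0.006,0,0,0],[0,0.008,-0.006,0,0,0],[0,0.008,-0.006,0,0,0],[0,0.008,-0.005,0,0,0],[0,0.008,-0.005,0,0,0],[0,0.009,-0.004,0,0,0],[0,0.009,-0.004,0,0,0],[0,0.009,-0.003,0,0,0],[0,0.009,-0.003,0,0,0],[0,0.005,0,0,0,0],[0,0,0,0,0,0]],
  ],
)

```text
time: 40.35
ee_pos: [0.4869, 0.3437, 0.1603]
eef_rot: [0.707, 0.033, -0.034, -0.706]
ft_force: [0.7, 1.0, 0.2]
width: 0.0006
```

```bash
python3 - <<'E'
from jf import *
jig(); c=shot("wrist","w27"); ballpix(c,(0,.1,.2,.3,.4)); s=shot("scene","s27"); crop(s,60,30,260,180,4,"s27c"); ballpix(s,(0,.1,.2,.3,.4))
E
```

```text
t 40.35 p [0.4869 0.3437 0.1603] F [0.7 1.  0.2] T [-0.07  0.04  0.02] w 0.0006
x [ 0.996  0.094 -0.002] y [-0.002 -0.001 -1.   ] z [-0.094  0.996 -0.001]
q [-0.745  0.29   0.065  1.595 -0.02   1.259 -0.582]
TCP jig x,y [-0.0017 -0.0459] z 0.1603 head 5.41717224638088
0 [260.5 242.5]
0.1 [260.7 253.4]
0.2 [260.9 263.3]
0.3 [261.1 271.7]
0.4 [261.4 278.1]
0 [191.  148.7]
0.1 [190.6 145.6]
0.2 [189.8 142.3]
0.3 [188.7 138.9]
0.4 [187.3 135.4]
```

View pics/w27.png

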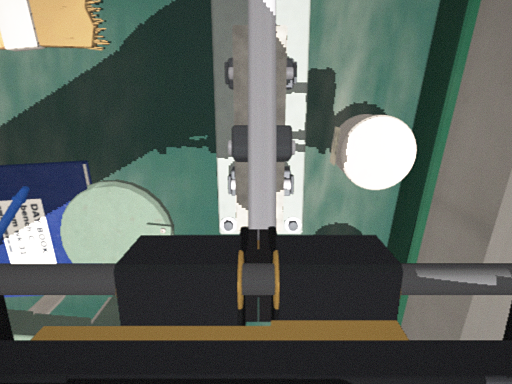

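View pics/s27c.png

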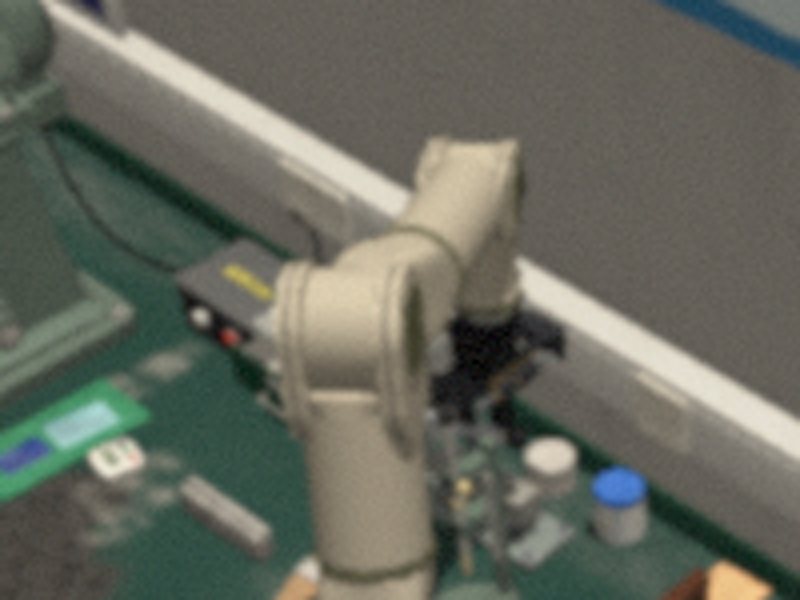

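Call:
arm_command(
  targets=[
    [[0,0.008,0,0,0,0],[0,0.008,0,0,0,0],[0,0.006,0,0,0,0],[0,0.004,0,0,0,0],[0,0,0,0,0,0],[0,0,0,0,0,0]],
  ],
)

```text
time: 40.95
ee_pos: [0.4872, 0.3439, 0.1355]
eef_rot: [0.706, 0.033, -0.034, -0.706]
ft_force: [-0.2, -0.5, -0.1]
width: 0.0007
```

Call:
arm_command(
  targets=[
    [[0,0.003,0,0,0,0],[0,0.002,0,0,0,0],[0,0,0,0,0,0],[0,0,0,0,0,0]],
  ],
)

```text
time: 41.28
ee_pos: [0.4874, 0.3441, 0.1309]
eef_rot: [-0.706, -0.033, 0.033, 0.706]
ft_force: [-0.4, 0.4, 0.3]
width: 0.0004
```

Call:
arm_command(
  targets=[
    [[0,0.002,0,0,0,0],[0,0.002,0,0,0,0],[0,0,0,0,0,0],[0,0,0,0,0,0]],
  ],
)

```text
time: 41.62
ee_pos: [0.4873, 0.3442, 0.1268]
eef_rot: [-0.706, -0.033, 0.034, 0.706]
ft_force: [0.7, 0.0, -0.2]
width: 0.0007
```

```bash
python3 - <<'E'
from jf import *
jig(); c=shot("wrist","w28"); ballpix(c,(0,.1,.2,.3,.4));s=shot("scene","s28"); crop(s,160,110,260,180,8,"s28c")
E
```

```text
t 41.62 p [0.4873 0.3442 0.1268] F [ 0.7  0.  -0.2] T [-0.05  0.03  0.03] w 0.0007
x [ 0.996  0.094 -0.   ] y [-0.  0. -1.] z [-0.094  0.996  0.   ]
q [-0.743  0.315  0.063  1.636 -0.021  1.192 -0.581]
TCP jig x,y [-0.0012 -0.0454] z 0.1268 head 5.421589239731389
0 [260.  264.4]
0.1 [260.2 279.2]
0.2 [260.4 293.8]
0.3 [260.6 307.8]
0.4 [261. 321.]
```

View pics/w28.png

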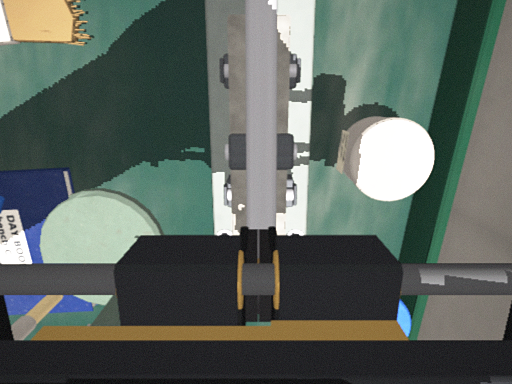

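View pics/s28c.png

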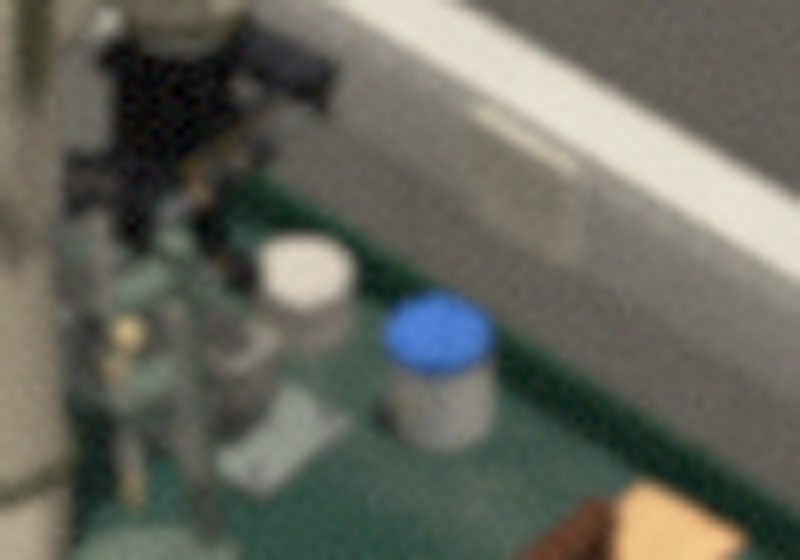

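Call:
arm_command(
  targets=[
    [[0,0.0015,0,0,0,0],[0,0.0015,0,0,0,0],[0,0,0,0,0,0],[0,0,0,0,0,0]],
  ],
)

```text
time: 42.05
ee_pos: [0.4874, 0.3441, 0.1238]
eef_rot: [-0.706, -0.033, 0.033, 0.706]
ft_force: [-0.9, -0.5, 0.7]
width: 0.0006
```

Call:
arm_command(
  targets=[
    [[0,0.0015,0,0,0,0],[0,0,0,0,0,0],[0,0,0,0,0,0]],
  ],
)

```text
time: 42.3
ee_pos: [0.4874, 0.3441, 0.1224]
eef_rot: [-0.706, -0.033, 0.033, 0.706]
ft_force: [0.9, 0.4, 0.0]
width: 0.0004
```

Call:
arm_command(
  targets=[
    [[0,-0.01,0,0,0,0],[0,-0.03,0,0,0,0],[0,-0.04,0,0,0,0],[0,-0.04,0,0,0,0],[0,-0.04,0,0,0,0],[0,-0.04,0.02,0,0,0],[0,-0.04,0.03,0,0,0],[0,-0.04,0.03,0,0,0],[0,0,0.02,0,0,0],[0,0,0,0,0,0],[0,0,0,0,0,0]],
  ],
)

```text
time: 43.22
ee_pos: [0.4785, 0.4334, 0.3864]
eef_rot: [-0.706, -0.034, 0.034, 0.706]
ft_force: [0.3, -0.9, 0.0]
width: 0.0005
```

```bash
python3 - <<'E'
from jf import *
jig(); c=shot("wrist","w29"); ballpix(c,(-.1,0,.1,.2,.3,.4));s=shot("scene","s29"); crop(s,160,110,260,180,8,"s29c"); ballpix(s,(-.1,0,.1,.2,.3,.4)); crop(c,200,30,340,230,4,"w29a")
E
```

```text
t 43.22 p [0.4785 0.4334 0.3864] F [ 0.3 -0.9  0. ] T [-0.08 -0.01 -0.07] w 0.0005
x [ 0.995  0.096 -0.   ] y [-0.  0. -1.] z [-0.096  0.995  0.   ]
q [-0.84   0.368  0.052  1.026 -0.019  1.748 -0.699]
TCP jig x,y [-0.0016  0.0443] z 0.3864 head 5.536734303207789
-0.1 [259.2 230. ]
0 [259.2 235.9]
0.1 [259.2 240.9]
0.2 [259.3 244.9]
0.3 [259.3 247.7]
0.4 [259.4 249.2]
-0.1 [191.2 151.6]
0 [191.  148.7]
0.1 [190.6 145.6]
0.2 [189.8 142.3]
0.3 [188.7 138.9]
0.4 [187.3 135.4]
```

View pics/w29.png

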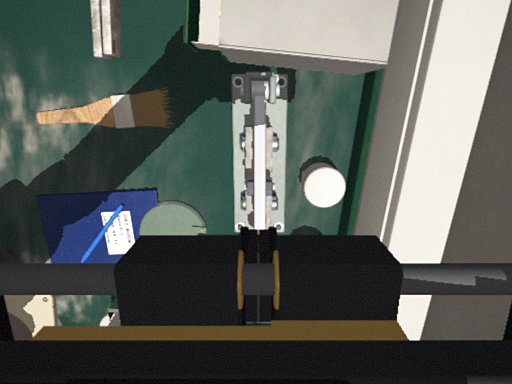

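View pics/s29c.png

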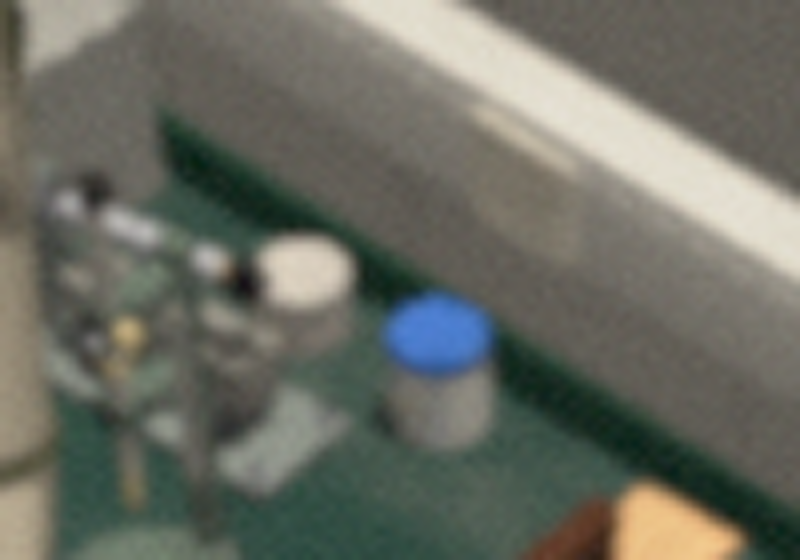

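Call:
arm_command(
  targets=[
    [[0,-0.03,0.02,0,0,0],[0,-0.03,0.02,0,0,0],[0,0,0,0,0,0],[0,0,0,0,0,0],[0,0,0,0,0,0]],
  ],
  hand=1,
)

```text
time: 43.73
ee_pos: [0.4758, 0.4712, 0.446]
eef_rot: [0.707, 0.033, -0.033, -0.706]
ft_force: [0.5, -1.1, -1.4]
width: 0.0259
```

```bash
python3 - <<'E'
from jf import *
jig(); c=shot("wrist","w30"); ballpix(c,(-.1,0,.1,.2,.3,.4)); crop(c,190,50,340,170,5,"w30a");crop(c,190,130,340,240,5,"w30b")
E
```

```text
t 43.73 p [0.4758 0.4712 0.446 ] F [ 0.5 -1.1 -1.4] T [-0.1  -0.04 -0.  ] w 0.0259
x [ 0.996  0.093 -0.   ] y [-0.    -0.001 -1.   ] z [-0.093  0.996 -0.001]
q [-0.876  0.481  0.055  0.744 -0.027  1.918 -0.743]
TCP jig x,y [-0.0006  0.0821] z 0.446 head 5.348902001058665
-0.1 [258.7 237.3]
0 [258.8 242.7]
0.1 [258.8 247.4]
0.2 [258.8 251.1]
0.3 [258.8 253.8]
0.4 [258.8 255.3]
```

View pics/w30a.png

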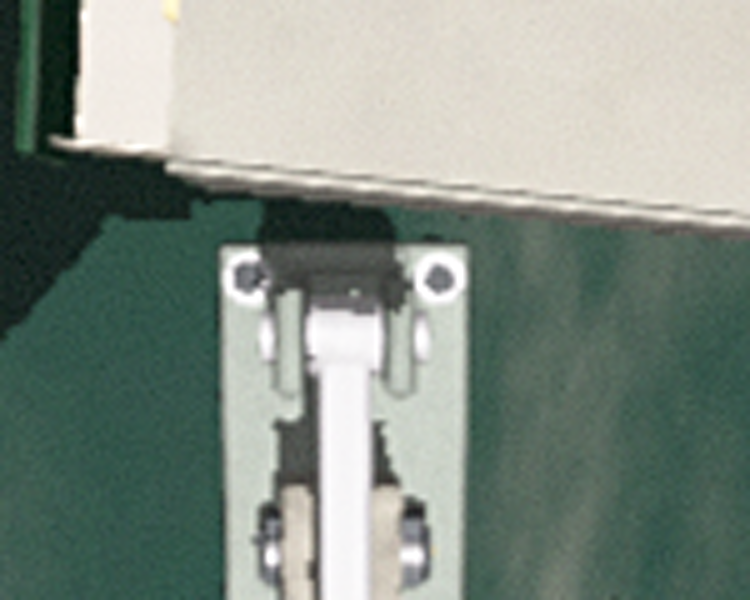

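View pics/w30b.png

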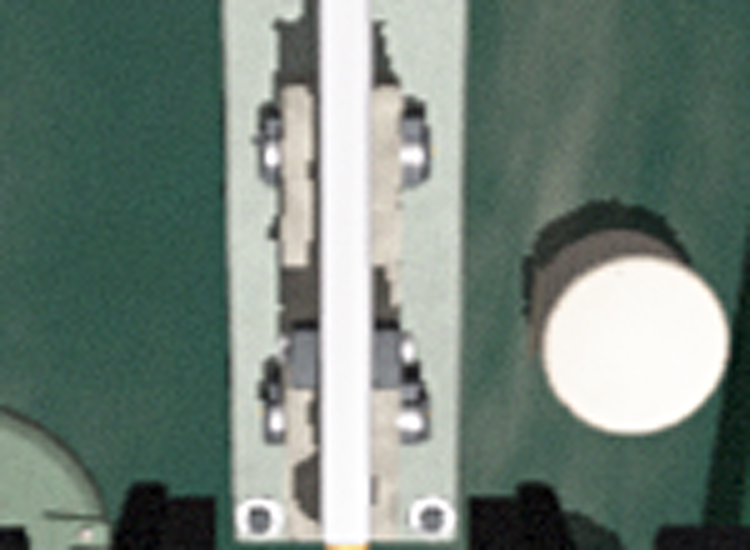

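```bash
python3 - <<'E'
from jf import *
c=load("w28"); crop(c,200,120,320,240,5,"w28a"); c=load("w16"); crop(c,200,150,320,260,5,"w16a")
E
```

```text
(no output)
```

View pics/w28a.png

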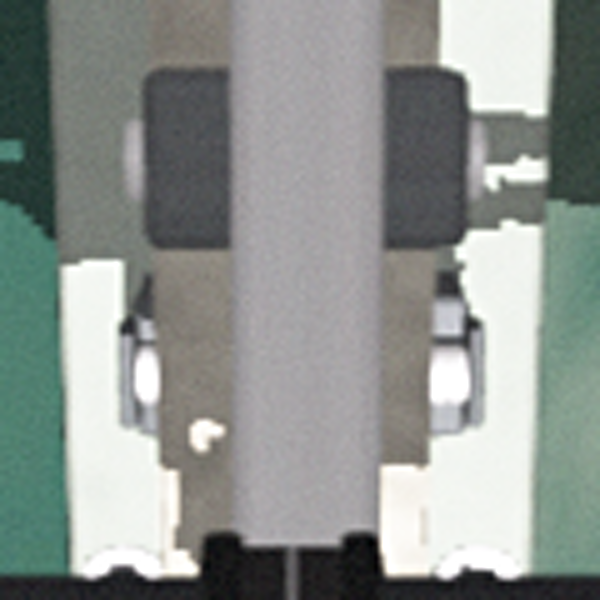

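```bash
python3 - <<'E'
from jf import *
c=load("w30")
for q in(-.05,0,.05,.1,.15,.2):
    u=.190; p=o+ey*(.13-u*np.cos(q)); print(q,proj(c,[p[0],p[1],.115+u*np.sin(q)+.005]))
# validate against known tops in scene: grey tin lid, blue lid
s=load("s29")
print("grey lid pred",proj(s,[.5905,.3805,.05]),"blue",proj(s,[.589,.2465,.078]))
t=np.load("top0.npy",allow_pickle=True).item()
for q in(0,.1,.2): ballpix(t,[q])
ballpix(load("w11"),(-.1,0,.1,.2)); ballpix(load("w10"),(-.1,0,.1,.2))
E
```

```text
-0.05 [258.74337443 233.19407666]
0 [258.75106842 235.55637102]
0.05 [258.75879301 237.72537697]
0.1 [258.76653509 239.68697457]
0.15 [258.77427994 241.42614977]
0.2 [258.78201102 242.92699151]
grey lid pred [197.15064892 143.35364877] blue [214.26793131 150.83636278]
0 [147.  177.8]
0.1 [145.4 176.7]
0.2 [143.4 175.5]
-0.1 [256.9 202. ]
0 [256.9 206.5]
0.1 [256.8 210. ]
0.2 [256.7 212.5]
-0.1 [289.6 133.8]
0 [290.8 135.9]
0.1 [292.1 136.8]
0.2 [293.6 136.1]
```

Call:
arm_command(
  targets=[
    [[0,0,-0.03,0,0,0],[0,0,-0.04,0,0,0],[0,0,0,0,0,0],[0,0,0,0,0,0],[0,0,0,0,0,0]],
  ],
)

```text
time: 44.2
ee_pos: [0.4818, 0.4014, 0.4462]
eef_rot: [0.706, 0.033, -0.033, -0.706]
ft_force: [-0.1, -0.1, 0.6]
width: 0.0633
```

```bash
python3 - <<'E'
from jf import *
jig(); c=shot("wrist","w31"); ballpix(c,(-.1,0,.1,.2,.3)); crop(c,190,80,340,180,5,"w31a");crop(c,190,150,340,250,5,"w31b")
t=shot("top","t31"); ballpix(t,(0,.1,.2)); crop(t,80,140,180,215,8,"t31a")
E
```

```text
t 44.2 p [0.4818 0.4014 0.4462] F [-0.1 -0.1  0.6] T [-0.07  0.02  0.  ] w 0.0633
x [ 0.996  0.093 -0.001] y [-0.001 -0.    -1.   ] z [-0.093  0.996 -0.   ]
q [-0.807  0.358  0.064  0.915 -0.024  1.87  -0.661]
TCP jig x,y [-0.0013  0.0121] z 0.4462 head 5.349511934059307
-0.1 [259.2 198.6]
0 [259.2 202.8]
0.1 [259.3 206.1]
0.2 [259.3 208.3]
0.3 [259.3 209.3]
0 [147.  177.8]
0.1 [145.4 176.7]
0.2 [143.4 175.5]
```

View pics/w31.png

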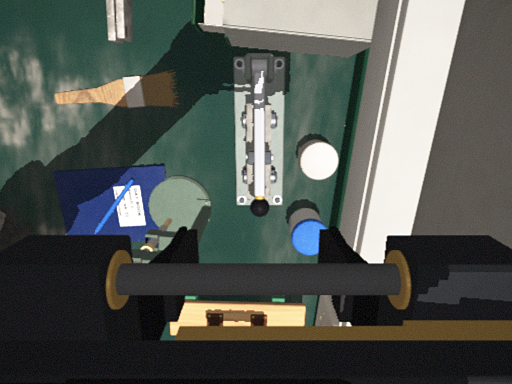

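View pics/w31b.png

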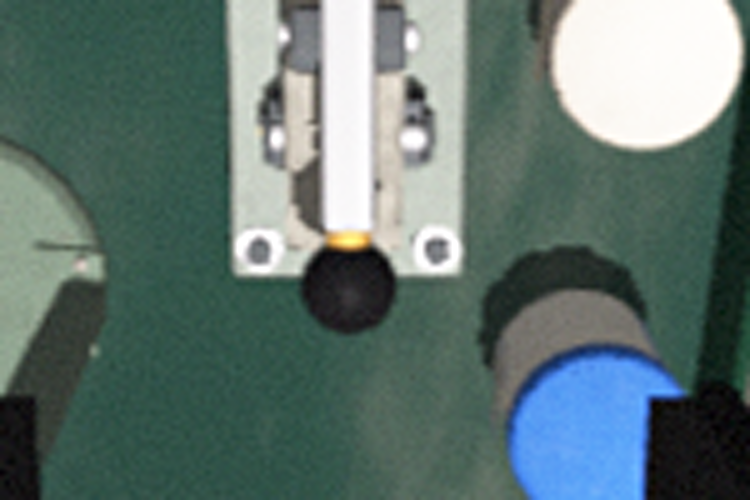

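View pics/t31a.png

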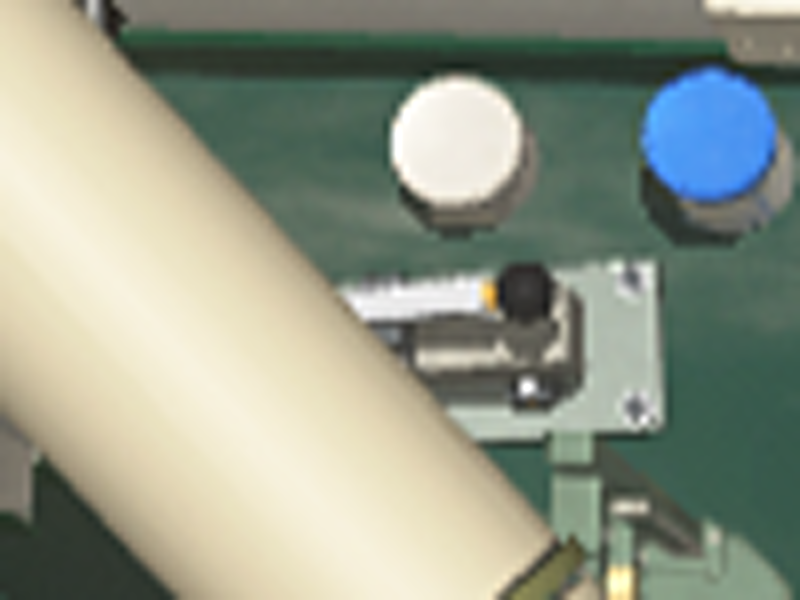

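Call:
arm_command(
  targets=[
    [[0,0.02,-0.02,0,0,0],[0,0.04,-0.038,0,0,0],[0.001,0.04,0,0,0,0],[0,0.04,0,0,0,0],[0,0.04,0,0,0,0],[0,0.04,0,0,0,0],[0,0.04,0,0,0,0],[0,0.03,0,0,0,0],[0,0.02,0,0,0,0],[0,0,0,0,0,0],[0,0,0,0,0,0]],
  ],
  hand=0,
)

```text
time: 45.22
ee_pos: [0.4868, 0.3544, 0.1455]
eef_rot: [0.707, 0.033, -0.034, -0.706]
ft_force: [0.5, 0.9, 0.9]
width: 0.0139
```

Call:
arm_command(
  targets=[
    [[0,0,0,0,0,0],[0,0.004,0,0,0,0],[0,0.004,0,0,0,0],[0,0.004,0,0,0,0],[0,0.002,0,0,0,0]],
  ],
)

```text
time: 45.63
ee_pos: [0.4875, 0.3541, 0.1319]
eef_rot: [-0.706, -0.033, 0.033, 0.706]
ft_force: [-0.4, 0.5, -0.0]
width: 0.0005
```

```bash
python3 - <<'E'
from jf import *
jig(); s=shot("scene","s32"); crop(s,160,110,260,180,8,"s32c")
E
```

```text
t 45.63 p [0.4875 0.3541 0.1319] F [-0.4  0.5 -0. ] T [-0.15  0.04 -0.03] w 0.0005
x [ 0.996  0.095 -0.   ] y [-0.  0. -1.] z [-0.095  0.996  0.   ]
q [-0.745  0.323  0.051  1.613 -0.017  1.205 -0.596]
TCP jig x,y [-0.0001 -0.0355] z 0.1319 head 5.423522812391497
```

View pics/s32c.png

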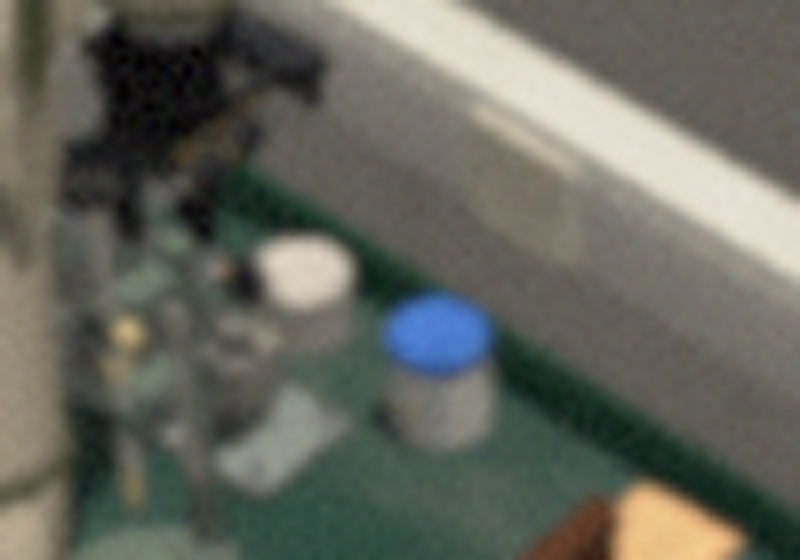

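```bash
python3 - <<'E'
from jf import *
s=load("s32"); p=np.array(s["state"]["ee_pos"])
for dz in (0,.01,.02,.03): print(dz,(proj(s,p+[0,0,dz])-[160,110])*8)
ballpix(s,[.13])
E
```

```text
0 [199.88879689 265.09441116]
0.01 [198.50920012 253.18651587]
0.02 [197.12163252 241.20982094]
0.03 [195.72602482 229.1637284 ]
0.13 [190.4 144.6]
```

Call:
arm_command(
  targets=[
    [[0,0.004,0,0,0,0],[0,0.004,0,0,0,0],[0,0.004,0,0,0,0],[0,0,0,0,0,0]],
  ],
)

```text
time: 46.02
ee_pos: [0.4873, 0.3538, 0.1192]
eef_rot: [0.707, 0.033, -0.034, -0.706]
ft_force: [-0.2, 0.9, 0.7]
width: 0.0004
```

Call:
arm_command(
  targets=[
    [[0,0.002,0,0,0,0],[0,0.002,0,0,0,0],[0,0.002,0,0,0,0]],
  ],
)

```text
time: 46.27
ee_pos: [0.4877, 0.354, 0.1142]
eef_rot: [-0.706, -0.033, 0.033, 0.706]
ft_force: [-0.1, -1.5, 0.7]
width: 0.0007
```

Call:
arm_command(
  targets=[
    [[0,0.002,0,0,0,0],[0,0.002,0,0,0,0]],
  ],
)

```text
time: 46.43
ee_pos: [0.4877, 0.354, 0.1101]
eef_rot: [-0.706, -0.033, 0.033, 0.706]
ft_force: [0.1, -2.0, 1.6]
width: 0.0004
```

Call:
arm_command(
  targets=[
    [[0,0.002,0,0,0,0],[0,0.002,0,0,0,0]],
  ],
)

```text
time: 46.6
ee_pos: [0.4876, 0.354, 0.106]
eef_rot: [-0.706, -0.033, 0.033, 0.706]
ft_force: [1.0, -0.6, 1.7]
width: 0.0007
```

Call:
arm_command(
  targets=[
    [[0,0.002,0,0,0,0],[0,0.002,0,0,0,0]],
  ],
)

```text
time: 46.77
ee_pos: [0.4876, 0.3541, 0.102]
eef_rot: [-0.706, -0.033, 0.033, 0.706]
ft_force: [0.5, -1.3, 2.2]
width: 0.0006
```

Call:
arm_command(
  targets=[
    [[0,0.002,0,0,0,0],[0,0,0,0,0,0]],
  ],
)

```text
time: 46.93
ee_pos: [0.4873, 0.3541, 0.0997]
eef_rot: [0.706, 0.033, -0.034, -0.706]
ft_force: [0.7, 0.5, -0.0]
width: 0.0006
```

```bash
python3 - <<'E'
from jf import *
jig(); s=shot("scene","s33"); crop(s,160,110,260,180,8,"s33c"); ballpix(s,(0,.05,.1))
E
```

```text
t 46.93 p [0.4873 0.3541 0.0997] F [ 0.7  0.5 -0. ] T [-0.16  0.03  0.05] w 0.0006
x [ 0.996  0.095 -0.   ] y [-0. -0. -1.] z [-0.095  0.996 -0.   ]
q [-0.744  0.351  0.049  1.647 -0.019  1.144 -0.596]
TCP jig x,y [-0.0002 -0.0355] z 0.0997 head 5.422776339551175
0 [191.  148.7]
0.05 [190.8 147.2]
0.1 [190.6 145.6]
```

View pics/s33c.png

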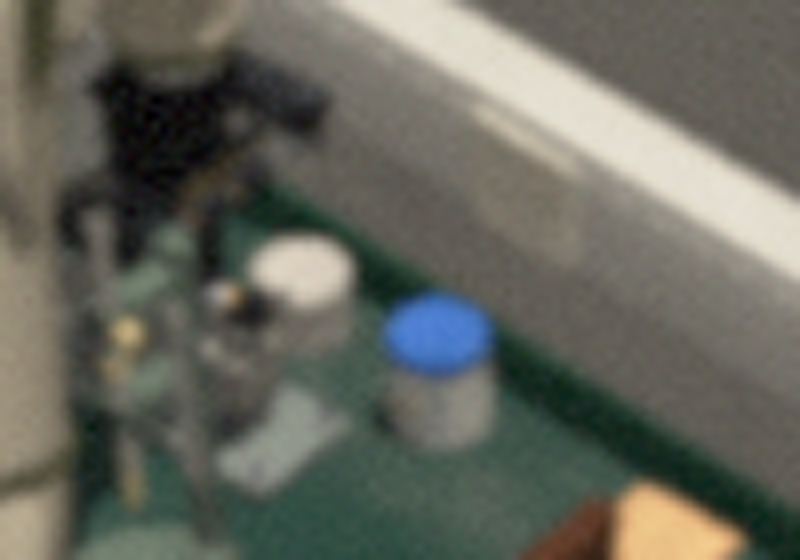

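Call:
arm_command(
  targets=[
    [[0,0.002,0,0,0,0],[0,0,0,0,0,0]],
  ],
)

```text
time: 47.15
ee_pos: [0.4875, 0.3543, 0.0982]
eef_rot: [-0.706, -0.034, 0.033, 0.706]
ft_force: [-1.4, -0.2, 1.2]
width: 0.0003
```

Call:
arm_command(
  targets=[
    [[0,0.002,0,0,0,0],[0,0,0,0,0,0]],
  ],
)

```text
time: 47.32
ee_pos: [0.4875, 0.3544, 0.0979]
eef_rot: [-0.706, -0.034, 0.033, 0.707]
ft_force: [-5.9, -4.4, 15.0]
width: 0.0003
```

Call:
arm_command(
  targets=[
    [[0,0.0015,0,0,0,0],[0,0,0,0,0,0]],
  ],
)

```text
time: 47.48
ee_pos: [0.4876, 0.3544, 0.0977]
eef_rot: [-0.706, -0.034, 0.033, 0.707]
ft_force: [-10.2, -7.7, 25.9]
width: 0.0002
```

Call:
arm_command(
  targets=[
    [[0,-0.004,0,0,0,0],[0,-0.01,0,0,0,0],[0,-0.03,0,0,0,0],[0,-0.04,0,0,0,0],[0,-0.04,0,0,0,0],[0,-0.04,0,0,0,0],[0,-0.04,0.01,0,0,0],[0,-0.04,0.02,0,0,0],[0,-0.04,0.02,0,0,0],[0,-0.04,0,0,0,0],[0,-0.02,0,0,0,0],[0,0,0,0,0,0]],
  ],
  hand=1,
)

```text
time: 48.48
ee_pos: [0.4834, 0.402, 0.4387]
eef_rot: [-0.705, -0.036, 0.032, 0.708]
ft_force: [-1.0, -0.3, 1.0]
width: 0.0724
```

```bash
python3 - <<'E'
from jf import *
jig(); c=shot("wrist","w34"); ballpix(c,(-.1,-.05,0,.05,.1,.2)); crop(c,190,60,340,180,5,"w34a");crop(c,190,150,340,250,5,"w34b")
s=shot("scene","s34"); crop(s,160,110,260,180,8,"s34c"); ballpix(s,(0,.05,.1))
t=shot("top","t34"); ballpix(t,(0,.05,.1))
E
```

```text
t 48.48 p [0.4834 0.402  0.4387] F [-1.  -0.3  1. ] T [-0.09  0.03 -0.02] w 0.0724
x [0.995 0.095 0.006] y [ 0.005  0.005 -1.   ] z [-0.095  0.995  0.005]
q [-0.804  0.348  0.06   0.943 -0.021  1.843 -0.659]
TCP jig x,y [0.0004 0.0125] z 0.4387 head 5.45872922946728
-0.1 [256.7 201.1]
-0.05 [256.7 203.4]
0 [256.8 205.4]
0.05 [256.8 207.3]
0.1 [256.8 208.8]
0.2 [256.8 211.1]
0 [191.  148.7]
0.05 [190.8 147.2]
0.1 [190.6 145.6]
0 [147.  177.8]
0.05 [146.3 177.2]
0.1 [145.4 176.7]
```

View pics/w34a.png

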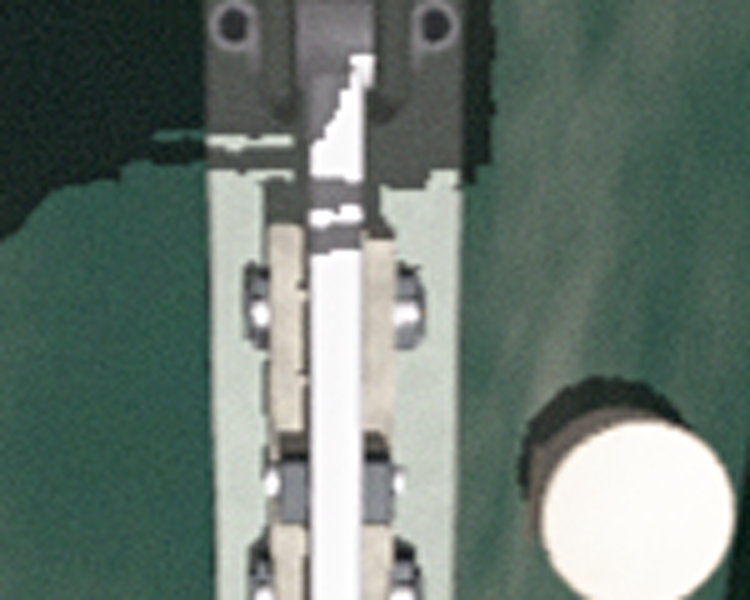

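View pics/w34b.png

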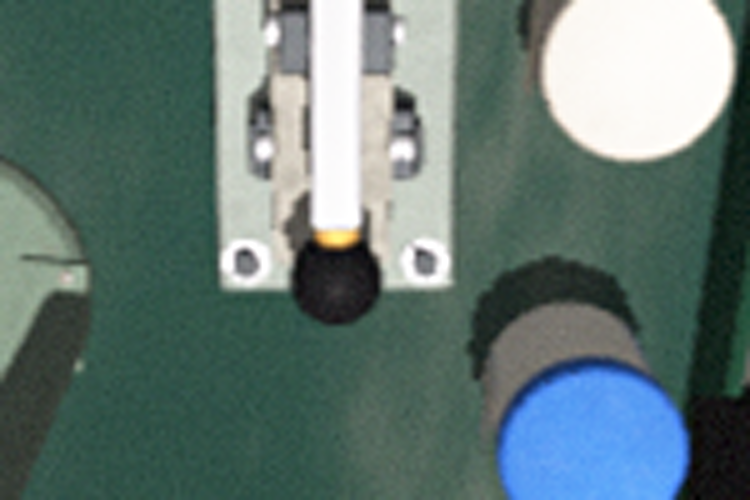

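View pics/s34c.png

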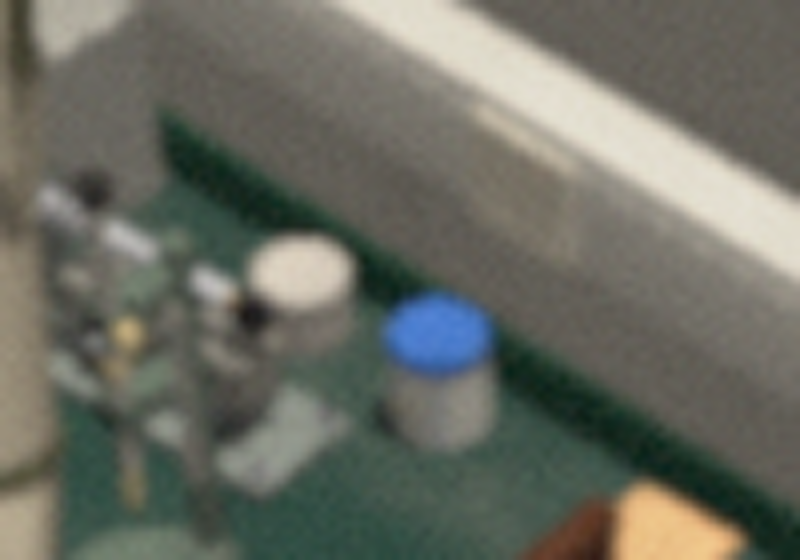

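View pics/t34.png

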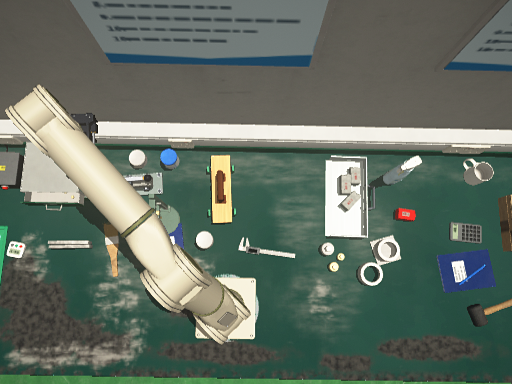

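```bash
python3 - <<'E'
from jf import *
c=load("w34")
A=lambda u,v:((u+.5)/5-.5+190,(v+.5)/5-.5+60)
B=lambda u,v:((u+.5)/5-.5+190,(v+.5)/5-.5+150)
def J(q,z): p=onz(c,q,z)[:2]-o; return np.round([p@ex*1000,p@ey*1000],1)
print("edges",J(A(269,300),.082),J(A(396,300),.082),J(B(273,190),.082),J(B(391,190),.082),"near end",J(B(380,252),.082))
t=load("t34"); crop(t,200,140,380,250,4,"t34c")
print("roller",J(A(335,310),.038),J(B(335,140),.038))
E
```

```text
edges [-21.   56.9] [19.2 56.9] [-20.9 -54.1] [ 18.5 -54.2] near end [ 15.  -75.8]
roller [-0.1 51.2] [ -0.1 -47. ]
```

View pics/t34c.png

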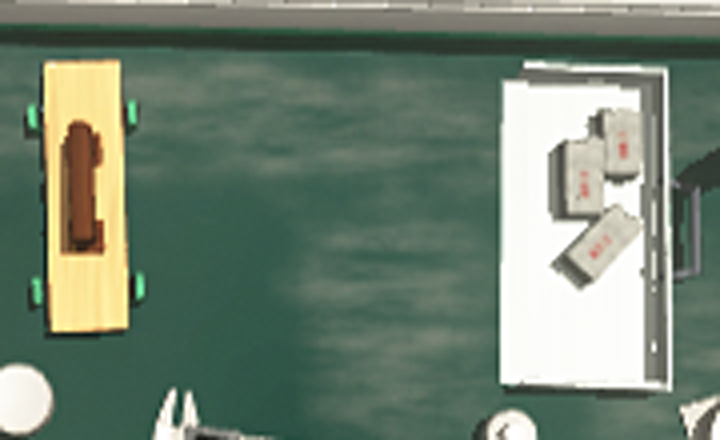

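```bash
python3 - <<'E'
from jf import *
c=load("w34"); im=cv2.resize(c["pixels"][185:215,232:282],None,fx=14,fy=14,interpolation=cv2.INTER_CUBIC); cv2.imwrite("pics/w34n.png",im)
im=cv2.resize(c["pixels"][85:125,232:282],None,fx=12,fy=12,interpolation=cv2.INTER_CUBIC); cv2.imwrite("pics/w34f.png",np.clip(im.astype(float)*2,0,255).astype(np.uint8))
E
```

```text
(no output)
```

View pics/w34n.png

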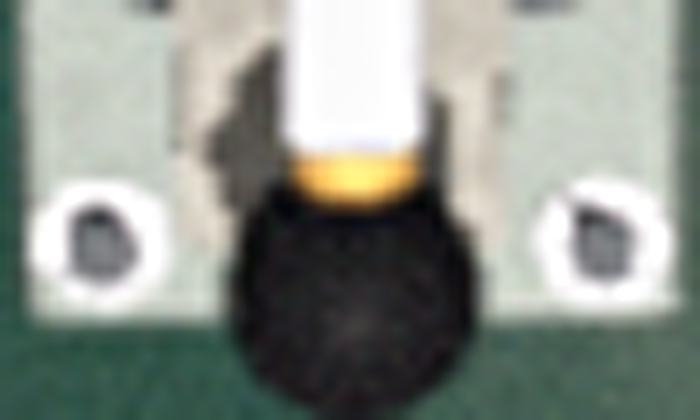

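View pics/w34f.png

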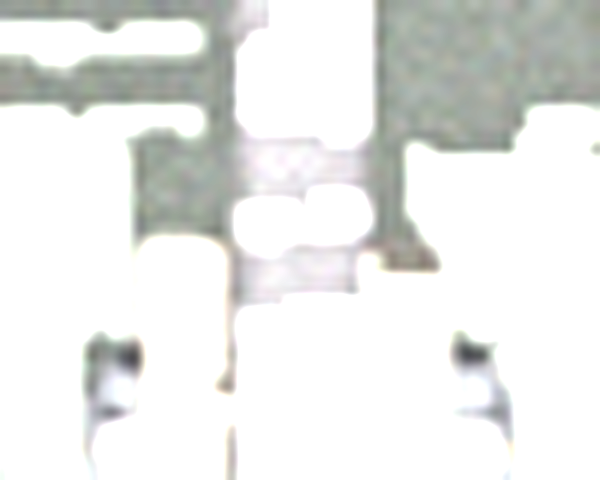

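```bash
python3 - <<'E'
from jf import *
c=load("w34")
def J(q,z): p=onz(c,q,z)[:2]-o; return np.round([p@ex*1000,p@ey*1000],1)
print(J((247,104.1),.082),J((247,202.8),.082))
E
```

```text
[-15.1  80.6] [-16.5 -80.7]
```

```bash
python3 - <<'E'
from h import *
st(); print(r.close_job())
E
```

```text
t 48.63 p [0.483  0.4011 0.4325] F [ 0.   1.3 -0.8] T [-0.06  0.06 -0.08] w 0.0828
x [ 0.996  0.094 -0.001] y [-0.001 -0.001 -1.   ] z [-0.094  0.996 -0.   ]
q [-0.804  0.35   0.06   0.955 -0.021  1.839 -0.659]
the job is handed in; nothing more can be done
None
```

I finished the whole job in the order you asked and handed it in at 48.6 s of the 210 s. No verdict was reported.

**What I did:**
1. **Sweep:** three halves were present. I swept them with the float past the ramp into the pan, and the gripper did not touch them.
2. **Float:** I laid it back in the notches of its rest.
3. **Loading arm up:** I swung it to about 1.63 rad.
4. **Prism:** I set it across the support rollers.
5. **Loading arm down:** I pressed it down with closed fingertips until the roller met the prism. The wrist read up to 26 N upward at contact. I then withdrew to about 0.43 m.

**Last checks, just before hand-in:**
- All three halves are inside the pan and the float is lying in its rest.
- The two tins look as they did at the start.
- The prism is centred within about 2 mm and looks square; its edges run parallel to the jig plate.
- The loading arm is at about 0.00 to 0.02 rad by the scene and wrist cameras.

**What went wrong or disagreed:**
- **Slipped grip:** my first grip on the loading arm's bar slipped off at about 1.2 rad, so I pushed it the rest of the way with closed fingers.
- **Short press:** on the way down, the first press stopped at about 0.13 rad. The closed fingertips end roughly 25 mm above the stated tool point. The cameras showed this, and I pressed further until contact.
- **Length scale:** lengths measured in the wrist images came out 1 to 2% short, so positions carry about 2 mm of uncertainty.

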